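Hang the spice caddy on the slotted rack and lock it

TASK

Pick up the small steel spice caddy, the tray with a wooden handle board along its middle, and hang it on the slotted rack: hook its two claws into the middle pair of slots, then press it down until it is fully home and the spring catch has snapped out over the top edge of its back plate. Leave the caddy locked there, let go and move clear, and leave the other things on the board where they are.

Things in the scene. Friction and masses are not known exactly. Their poses are not given: they have to be found in the camera images.
- caddy_grip (a point): Grip point of the loose spice caddy (0.15 to 0.29 kg, standing upright on the board): a steel tray with a wooden handle board along its middle. Axes: x level, towards its back plate and claws; z up. The handle is 14 mm thick (y), x -37 to +35 mm, top 16 mm above this point; the tray's underside is 46 mm below. 43 mm free on both sides of the handle.
- caddy_plate (a point): Middle of the top edge of the caddy's steel back plate, on its rear face: x +40, z +16 mm from the grip point. Plate 110 mm wide (y), 62 mm tall, 5 mm thick. The tray in front of it is 80 (x) by 110 mm, 4 mm floor, 14 mm rims. Axes as the caddy's.
- claw_left (a point): Lower tip of the caddy's claw on its +y side: x +48.5, y +40, z -12 mm from the grip point. Each claw: a neck 8 mm tall, 6 mm wide, out of the plate's rear face (z 0 to +8 mm from the grip point), 10.5 mm long, ending in a tongue 4 mm thick that hangs 12 mm below the neck; the gap between plate and tongue is 6.5 mm. Axes as the caddy's.
- claw_right (a point): The same on the -y side: x +48.5, y -40, z -12 mm from the grip point.
- rack: Fixed dark steel rack. Origin at board level, midway between its two uprights, in the plane of their front faces; x level, away from the front (the way claws are pushed in), z up. Uprights: strips centred at y +40 and -40 mm, 40 mm wide, 4 mm thick, 330 mm tall, each with three slots 16 mm wide, 30 mm tall, lower edges at z 80, 130 and 180 mm. Foot plate 10 mm thick, 15 mm to the front.
- rack_home (a point): Where the caddy's grip point is when home in the middle slots: x -40, y 0, z +130 mm in the rack's frame (necks on the lower slot edges, tongues behind the uprights, plate against them; 5 mm sideways play). To enter, hold the caddy level and square, 12 to 22 mm above home, push it in along x until the plate meets the uprights, then press straight down. Axes as the rack's.
- shelf_edge (a point): Middle of the front edge (underside) of the rack's overhead wire shelf: x -60, z +330 mm in the rack's frame; the shelf is 6 mm thick and reaches 90 mm to either side. A gripper held vertical over the hung caddy would strike it: the tool must lean back from under it by some 25 to 45 degrees (fingers pointing forward and down).
- slot_left (a point): Centre of the middle slot of the upright on the rack's +y side, on its front face (z 145 mm). Axes as the rack's.
- slot_right (a point): Centre of the middle slot of the upright on the rack's -y side, on its front face (z 145 mm).
- catch (a joint): Spring catch between the uprights: a steel flap 22 mm wide, 40 mm long, hinged at its top (z 188 mm), lower end (z 149 mm) 9 mm out in front of the uprights. The plate pushes it back (5 to 10 N) as the claws go in; it snaps out over the plate's top edge when the caddy is home. Rad: 0 = fully out, about 0.2 = flush. Pressing home takes 4 to 12 N.
- bento: Closed yellow plastic bento, 174 mm long over its two white side clips (along its y), 109 x 53 mm; origin under its centre. A bystander, to be left where it is.
- bowl: White ceramic rice bowl, 112 mm across, 55 mm tall; origin under its centre. A bystander, to be left where it is.
- tongs: Stainless tongs lying flat, 200 mm long along their x, 16 mm tall; origin mid-length. A bystander, to be left where it is.
- egg_mould: White plastic egg mould shaped like a bear's head, 68 mm across, 47 mm tall; origin under its centre. A bystander, to be left where it is.
- grinder: Wooden spice grinder with a knob on top, 52 mm across, 110 mm tall; origin under its centre. A bystander, to be left where it is.

How it is judged:
By the outcome, as a careful person would: the job done as asked, in the order asked, and still so for the second after the job is handed in, with the robot touching nothing.
It also fails if it takes over 42 s, if anything falls off the work surface, if the arm or the gripper's body presses on something with over 40 N, if the wrist force passes 120 N, or if a joint passes its speed limit or range.

ROBOT

A 7-joint arm with a two-finger parallel gripper is mounted at the origin on the work surface. World frame = base frame: x ahead of the robot, y to its left, z up, the work surface at z = 0. Lengths are in m, angles in rad, forces in N, time in s.
With the tool pointing down it reaches from about 0.4 to 0.9 m from the base axis. Payload 5.5 kg.
Tool frame: the origin (TCP) lies at the very end of the fingers, on their centre line; the grasp point (between the pads) lies 19 mm behind it; y points along the fingers, x is the direction in which the jaws open and shut, and the axes are right-handed (so a half turn about y gives the same grasp; the last joint's range is limited). The gripper opens to 92 mm and grips with 3 to 60 N. Pads are 19 mm wide; open, the fingers measure 130 mm over their backs; the gripper's body (75 mm by 190 mm) begins 47 mm behind the grasp point.
Start: joints at [1.4, 0.501, -0.427, 1.55, 0.221, 1.138, -0.21], TCP at [0.273, -0.59, 0.227] pointing down, gripper open.
Joint ranges: [-2.88, 2.88], [-0.31, 2.03], [-1.54, 1.56], [0.2, 2.42], [-1.41, 4.55], [0.19, 2.02], [-2.57, 2.57]. Speed limits (rad/s): [2.57, 2.57, 3.14, 3.14, 3.14, 3.14, 3.14].

INTERFACE

Orientations are given as a unit quaternion [x, y, z, w].
In Python, from cell import arm gives the robot as it stands.
- The arm moves only by the tool drive_tool, never from a script. Its argument "targets" is a list of rows, each an object of numbers: "tx", "ty", "tz": the shift along the tool's x, y, z in m; "wx", "wy", "wz": the turn, a rotation vector about the tool's x, y, z in rad; "jaw": the closure, from -1 (fully open) to 1 (shut). A call has 1 to 10 rows; each row is the pose to reach, as a shift and turn from the pose commanded when the call began, along the tool's axes at that moment; what a row does not reach only later rows make up. A row lasts 1/10 s, in which the tool goes at most 50 mm and 8.59 degrees, less where a joint would pass 70% of its speed; a pose out of reach is approached as far as the arm can. A call with a gripper value outside its range is refused whole. The fingers move at their own pace and stop on an object; "force" is the grip in N (left out, the last holds). Time passes only in rows, so rows that repeat a pose let the fingers close. It gives the time, the measured TCP pose, the force and the opening at its end, in the units of the state.
- arm.observe(): the state, without advancing time (a new reading comes with each control period).
- arm.read_camera(name): name is "side" or "top" or "wrist"; returns a dict with "image" (480x640x3 uint8, blue, green, red), "fx", "fy", "cx", "cy" (pixels), "k1" (the pictures are not rectified: a ray, as slopes to the right and down, at radius r is drawn at 1 + k1 r^2 times it, then the intrinsics apply), "R" (3x3) and "t" (3): a world point X has camera coordinates R X + t. Camera axes: x right, y down, z forward; pixel columns grow to the right and rows downward; lengths in m; the calibration is good to about 2 mm. A picture is of the moment at which its call begins. There is no depth.
- arm.close_job(): hands the job in, once; it reports no verdict.
The state is a dict: "t": time; "q": joint angles; "joint_vel": joint speeds; "joint_efforts": joint torques, N m; "eef_pos": TCP position; "eef_rot": TCP orientation; "wrist_force": force on the tool from outside, world axes, zero at the start; "ft_torque": the same for the moment, N m; "finger_gap": finger opening in m.
Only numpy, scipy, OpenCV 4.12 (cv2) and the standard library are available. Lean on these libraries where they do the work, as an engineer would, in place of code of your own. Each camera call takes 0.05 s, during which the arm holds its last target. There are 200 camera calls.

## Working session

There is one attempt and no reset: what is moved stays moved. The work goes in short steps, Python scripts to look and compute and a tool call to move; the robot and the scene stay as the last step left them, time stands still between calls to the robot, and variables do not carry over. Pictures are saved under pics/ and viewed, about 8 in all and at most 12, crops included, and the job is handed in when it is done.

Besides the shell and the picture viewer there is one more tool, called after "Emit:" in YAML: its name, and indented under it one key for each argument. drive_tool: Moves the arm, as the interface text tells. Its arguments: {"type":"object","properties":{"targets":{"type":"array","items":{"type":"object","properties":{"tx":{"type":"number"},"ty":{"type":"number"},"tz":{"type":"number"},"wx":{"type":"number"},"wy":{"type":"number"},"wz":{"type":"number"},"jaw":{"type":"number"}}}},"force":{"type":"number"}},"required":["targets"]}

```bash
ls; mkdir -p pics
cat > h.py <<'E'
import numpy as np, cv2, pickle
from scipy.spatial.transform import Rotation as Ro
def grab(arm,name,tag):
    c=arm.read_camera(name); pickle.dump(c,open(f'pics/{tag}.pkl','wb')); cv2.imwrite(f'pics/{tag}.png',c['image']); return c
def load(tag): return pickle.load(open(f'pics/{tag}.pkl','rb'))
def D(c): return np.array([[c['fx'],0,c['cx']],[0,c['fy'],c['cy']],[0,0,1.]]),np.array([c['k1'],0,0,0.])
def proj(c,X):
    K,d=D(c); return cv2.projectPoints(np.atleast_2d(X).astype(float),cv2.Rodrigues(np.array(c['R'],float))[0],np.array(c['t'],float),K,d)[0][:,0]
def ray(c,uv):
    K,d=D(c); n=cv2.undistortPoints(np.array(uv,float).reshape(-1,1,2),K,d)[:,0]
    R=np.array(c['R']); o=-R.T@np.array(c['t']); v=np.c_[n,np.ones(len(n))]@R; return o,v
def onz(c,uv,z):
    o,v=ray(c,uv); return o+v*((z-o[2])/v[:,2])[:,None]
E
python3 - <<'E'
from cell import arm
from h import *
for n in ['top','side']:
    c=grab(arm,n,n+'0'); R=np.array(c['R']); print(n,c['fx'],c['k1'],-R.T@np.array(c['t']),R[2])
s=arm.observe(); print(s)
E
```

```text
pics
top 544.5610615876002 -0.11831896008651127 [0.34854744 0.03278766 1.39129341] [ 0.21110376 -0.01584835 -0.97733517]
side 446.15832991184277 -0.006813323220730867 [ 0.53284908 -0.55676675  0.93284954] [ 0.0776011   0.61793731 -0.78238836]
{'t': 0.1, 'q': array([ 1.40020259,  0.50177686, -0.42677161,  1.55130823,  0.22081825,
        1.13827802, -0.21032827]), 'joint_vel': array([-0.00022629, -0.00202456, -0.00144513, -0.0032122 ,  0.00096724,
       -0.00194177,  0.00026603]), 'joint_efforts': array([-1.13517538e-02, -5.67873073e+01, -5.83887979e+00, -2.79911453e+01,
       -6.91838237e-02,  2.40544713e-02,  3.31482613e-05]), 'eef_pos': array([ 0.2728915 , -0.58927349,  0.2257801 ]), 'eef_rot': array([-0.5955429 ,  0.38119175, -0.38018432,  0.59622259]), 'wrist_force': array([-0.37747799,  0.79504451,  0.02078532]), 'ft_torque': array([-0.01720829,  0.03267648, -0.01417057]), 'finger_gap': 0.09179428663651656}
```

View pics/top0.png

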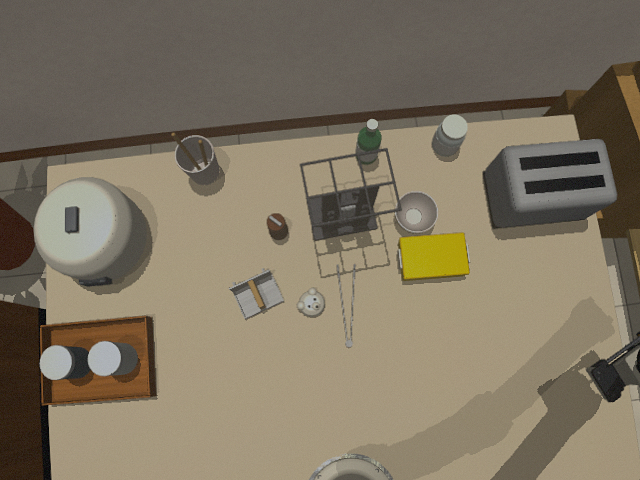

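View pics/side0.png

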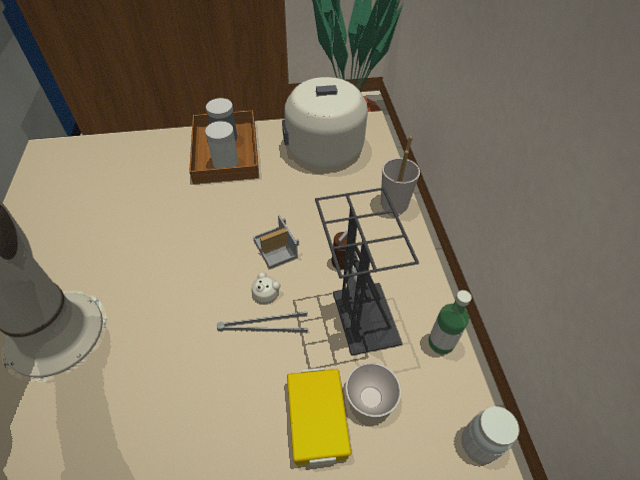

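Top view: caddy near (257,295), its back plate up-left; rack foot around (345,212) with its shelf above it. Side view: caddy (277,243), rack (365,280). I'll zoom in on these.

Run:
```python
from h import *
t=load('top0');s=load('side0')
def crop(c,u,v,w,h,k): return cv2.resize(c['image'][v:v+h,u:u+w],None,fx=k,fy=k,interpolation=cv2.INTER_CUBIC)
A=crop(t,220,260,80,60,5);B=crop(s,240,210,80,60,5)
C=crop(t,290,140,120,90,10/3);Dd=crop(s,300,180,120,180,5/3)
Dd=cv2.copyMakeBorder(Dd,0,0,0,200,cv2.BORDER_CONSTANT)
im=np.vstack([np.hstack([A,B]),np.hstack([C,Dd])]); print(im.shape)
cv2.imwrite('pics/m1.png',im)
for n,c in(('top',t),('side',s)):
    h=cv2.cvtColor(c['image'],cv2.COLOR_BGR2HSV)
    roi=(220,260,80,60) if n=='top' else (240,210,60,60)
    x,y,w,hh=roi; sub=h[y:y+hh,x:x+w]
    m=((sub[...,0]<25)&(sub[...,1]>110)).astype(np.uint8)
    nn,l,st,ce=cv2.connectedComponentsWithStats(m)
    for i in range(1,nn):
        if st[i,4]>20:
            k=(l==i).astype(np.uint8); cs=cv2.findContours(k,0,2)[0][0]
            print(n,st[i],ce[i]+[x,y],cv2.boxPoints(cv2.minAreaRect(cs))+[x,y])
```

```text
(600, 800, 3)
top [ 28  20  16  28 143] [255.63636364 293.20979021] [[247.60958672 281.54109955]
 [252.28082275 279.41780853]
 [263.9931488  305.18492889]
 [259.32191467 307.30821991]]
side [ 20  18  28  25 422] [273.68009479 239.97867299] [[257.31506729 237.50684738]
 [284.60274124 227.27397156]
 [290.35616684 242.61643982]
 [263.06849289 252.84931564]]
```

View pics/m1.png

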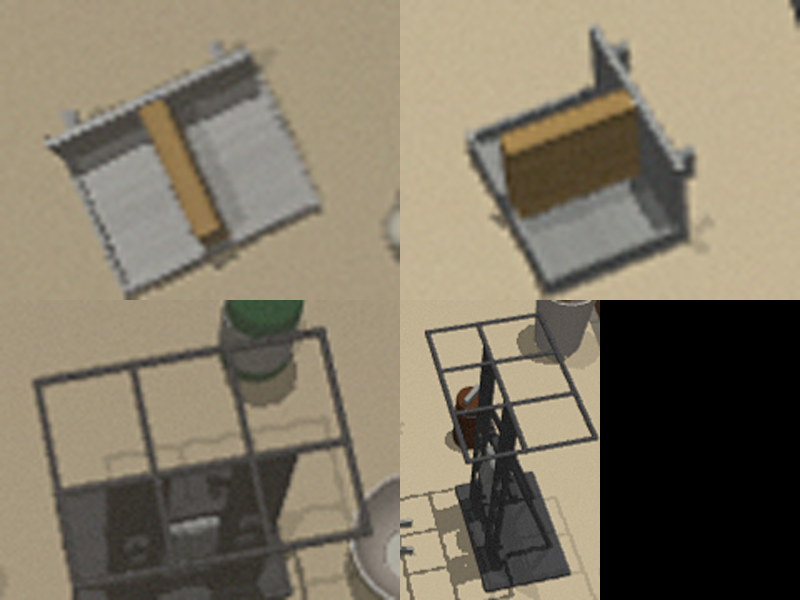

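Run:
```python
from h import *
np.set_printoptions(precision=4,suppress=True)
t=load('top0');s=load('side0')
P=lambda pts,o,k,off:np.array(off)+(np.array(pts,float)-o)/k
ct=lambda p:P(p,(0,0),5,(220,260)); cs=lambda p:P(p,(400,0),5,(240,210))
rt=lambda p:P(p,(0,300),10/3,(290,140)); rs=lambda p:P(p,(400,300),5/3,(300,180))
def yaw(a,b): d=b-a; return np.degrees(np.arctan2(d[1],d[0]))
h=onz(t,ct([(205,232),(153,104)]),.062); print('handle top: front,back',h,yaw(*h[:,:2]))
h=onz(s,cs([(504,147),(634,100)]),.062); print('side',h,yaw(*h[:,:2]))
p=onz(t,ct([(245,55),(50,142)]),.062); print('plate',p,p.mean(0),yaw(*p[:,:2])-90)
p=onz(s,cs([(688,153),(595,32)]),.062); print('plate side',p,p.mean(0),yaw(*p[:,:2])-90)
f=onz(t,rt([(367,532),(75,592),(38,380),(322,332)]),.333); print('shelf top',f,f[:2].mean(0),yaw(f[0,:2],f[1,:2])-90,yaw(f[1,:2],f[2,:2]))
f=onz(s,rs([(467,462),(427,330),(543,315),(597,438)]),.333); print('shelf side',f,f[:2].mean(0),yaw(f[0,:2],f[1,:2])-90,yaw(f[1,:2],f[2,:2]))
f=onz(s,rs([(487,590),(457,488),(525,472),(570,575)]),.01); print('foot side',f,f[:2].mean(0),yaw(f[0,:2],f[1,:2])-90)
f=onz(t,[(378,229),(312,240)],.01); print('foot top rough',f,f[:2].mean(0),yaw(f[0,:2],f[1,:2])-90)
f=onz(t,[(277,226)],.1); print('grinder',f)
f=onz(t,[(311,302)],.03); print('egg',f)
```

```text
handle top: front,back [[0.4921 0.1708 0.062 ]
 [0.5577 0.1913 0.062 ]] 17.354066051131134
side [[0.4954 0.1664 0.062 ]
 [0.5633 0.1888 0.062 ]] 18.20454982514768
plate [[0.5775 0.1439 0.062 ]
 [0.544  0.2436 0.062 ]] [0.5607 0.1937 0.062 ] 18.605096654802963
plate side [[0.587  0.1503 0.062 ]
 [0.5475 0.2383 0.062 ]] [0.5672 0.1943 0.062 ] 24.156213891781974
shelf top [[ 0.6286 -0.1523  0.333 ]
 [ 0.6095  0.0273  0.333 ]
 [ 0.7461  0.0367  0.333 ]
 [ 0.7596 -0.1421  0.333 ]] [ 0.619  -0.0625  0.333 ] 6.056104043549993 3.9480189547266624
shelf side [[ 0.6303 -0.1551  0.333 ]
 [ 0.6161  0.0281  0.333 ]
 [ 0.751   0.0342  0.333 ]
 [ 0.7639 -0.1436  0.333 ]] [ 0.6232 -0.0635  0.333 ] 4.45021925645635 2.617777917298362
foot side [[ 0.6744 -0.1451  0.01  ]
 [ 0.6605  0.0178  0.01  ]
 [ 0.7651  0.0322  0.01  ]
 [ 0.7891 -0.1385  0.01  ]] [ 0.6675 -0.0637  0.01  ] 4.859487216909059
foot top rough [[ 0.6678 -0.1441  0.01  ]
 [ 0.6563  0.0302  0.01  ]] [ 0.6621 -0.057   0.01  ] 3.779429083073893
grinder [[0.68   0.1121 0.1   ]]
egg [[0.494  0.0485 0.03  ]]
```

```bash
cat >> h.py <<'E'
np.set_printoptions(precision=4,suppress=True)
def toolR(yaw,lean,flip=1):
    y,l=np.radians([yaw,lean]); xc=np.array([np.cos(y),np.sin(y),0]); yc=np.array([-np.sin(y),np.cos(y),0])
    a=np.sin(l)*xc-np.array([0,0,np.cos(l)]); X=flip*yc; return np.c_[X,a,np.cross(X,a)]
def rel(s,tcp,R):
    "shift and turn in present tool axes"
    R0=Ro.from_quat(s['eef_rot']).as_matrix()
    return R0.T@(np.array(tcp)-s['eef_pos']), Ro.from_matrix(R0.T@R).as_rotvec()
def grip2tcp(g,R,back=.019): return np.array(g)+back*R[:,1]
E
python3 - <<'E'
from cell import arm
from h import *
s=arm.observe(); print(Ro.from_quat(s['eef_rot']).as_matrix())
for f in(1,-1):
    R=toolR(18,35,f); print(f,R.tolist(),rel(s,(.40,.10,.28),R))
E
```

```text
[[ 0.4203 -0.0007  0.9074]
 [-0.9074  0.0016  0.4203]
 [-0.0017 -1.      0.    ]]
1 [[-0.3090169943749474, 0.5455036073850147, -0.7790598895575419], [0.9510565162951535, 0.17724486640549356, -0.25313190266227803], [0.0, -0.8191520442889918, -0.573576436351046]] (array([-0.5721, -0.0532,  0.405 ]), array([-0.057 , -2.8873, -0.9105]))
-1 [[0.3090169943749474, 0.5455036073850147, 0.7790598895575419], [-0.9510565162951535, 0.17724486640549356, 0.25313190266227803], [-0.0, -0.8191520442889918, 0.573576436351046]] (array([-0.5721, -0.0532,  0.405 ]), array([ 0.6102,  0.1154, -0.0382]))
```

Emit:
drive_tool:
  targets:
    - {"tx": -0.57, "ty": -0.053, "tz": 0.405, "wx": 0.61, "wy": 0.115, "wz": -0.038, "jaw": 0}
    - {"tx": -0.57, "ty": -0.053, "tz": 0.405, "wx": 0.61, "wy": 0.115, "wz": -0.038, "jaw": 0}
    - {"tx": -0.57, "ty": -0.053, "tz": 0.405, "wx": 0.61, "wy": 0.115, "wz": -0.038, "jaw": 0}
    - {"tx": -0.57, "ty": -0.053, "tz": 0.405, "wx": 0.61, "wy": 0.115, "wz": -0.038, "jaw": 0}
    - {"tx": -0.57, "ty": -0.053, "tz": 0.405, "wx": 0.61, "wy": 0.115, "wz": -0.038, "jaw": 0}
    - {"tx": -0.57, "ty": -0.053, "tz": 0.405, "wx": 0.61, "wy": 0.115, "wz": -0.038, "jaw": 0}
    - {"tx": -0.57, "ty": -0.053, "tz": 0.405, "wx": 0.61, "wy": 0.115, "wz": -0.038, "jaw": 0}
    - {"tx": -0.57, "ty": -0.053, "tz": 0.405, "wx": 0.61, "wy": 0.115, "wz": -0.038, "jaw": 0}
    - {"tx": -0.57, "ty": -0.053, "tz": 0.405, "wx": 0.61, "wy": 0.115, "wz": -0.038, "jaw": 0}
    - {"tx": -0.57, "ty": -0.053, "tz": 0.405, "wx": 0.61, "wy": 0.115, "wz": -0.038, "jaw": 0}

```text
t: 1.1
eef_pos: [0.3614, -0.1311, 0.2634]
eef_rot: [-0.376, 0.275, -0.518, 0.718]
wrist_force: [0.0, -1.3, 0.3]
finger_gap: 0.0459
```

Run:
```python
from cell import arm
from h import *
s=arm.observe(); print(s['t'],s['q'],s['eef_pos'],s['finger_gap'],Ro.from_quat(s['eef_rot']).as_matrix())
print(rel(s,(.40,.10,.28),toolR(18,35,-1)))
c=grab(arm,'wrist','w1'); R=np.array(c['R']); o=-R.T@np.array(c['t']); print('cam',o,R[2], Ro.from_quat(s['eef_rot']).as_matrix().T@(o-s['eef_pos']))
```

```text
1.1 [ 1.6425 -0.3051 -0.7181  2.4227 -0.9706  0.9979  0.2502] [ 0.3614 -0.1311  0.2634] 0.04586144439244016 [[ 0.3125  0.5364  0.784 ]
 [-0.9499  0.181   0.2548]
 [-0.0052 -0.8243  0.5661]]
(array([-0.2076,  0.0488,  0.0985]), array([ 0.0091,  0.    , -0.0064]))
cam [ 0.3403 -0.1389  0.4388] [ 0.2793  0.0975 -0.9552] [-0.0001 -0.1574  0.0808]
```

Run:
```python
from cell import arm
from h import *
s=arm.observe(); print(rel(s,(.538,.183,.21),toolR(18.2,35,-1)))
```

```text
(array([-0.2376,  0.1953,  0.1876]), array([ 0.0097,  0.0071, -0.0087]))
```

Emit:
drive_tool:
  targets:
    - {"tx": -0.238, "ty": 0.195, "tz": 0.188, "wx": 0.01, "wy": 0.007, "wz": -0.009, "jaw": 0}
    - {"tx": -0.238, "ty": 0.195, "tz": 0.188, "wx": 0.01, "wy": 0.007, "wz": -0.009, "jaw": 0}
    - {"tx": -0.238, "ty": 0.195, "tz": 0.188, "wx": 0.01, "wy": 0.007, "wz": -0.009, "jaw": 0}
    - {"tx": -0.238, "ty": 0.195, "tz": 0.188, "wx": 0.01, "wy": 0.007, "wz": -0.009, "jaw": 0}
    - {"tx": -0.238, "ty": 0.195, "tz": 0.188, "wx": 0.01, "wy": 0.007, "wz": -0.009, "jaw": 0}
    - {"tx": -0.238, "ty": 0.195, "tz": 0.188, "wx": 0.01, "wy": 0.007, "wz": -0.009, "jaw": 0}
    - {"tx": -0.238, "ty": 0.195, "tz": 0.188, "wx": 0.01, "wy": 0.007, "wz": -0.009, "jaw": 0}
    - {"tx": -0.238, "ty": 0.195, "tz": 0.188, "wx": 0.01, "wy": 0.007, "wz": -0.009, "jaw": 0}
    - {"tx": -0.238, "ty": 0.195, "tz": 0.188, "wx": 0.01, "wy": 0.007, "wz": -0.009, "jaw": 0}
    - {"tx": -0.238, "ty": 0.195, "tz": 0.188, "wx": 0.01, "wy": 0.007, "wz": -0.009, "jaw": 0}

```text
t: 2.15
eef_pos: [0.5163, 0.167, 0.235]
eef_rot: [-0.371, 0.269, -0.525, 0.717]
wrist_force: [-1.3, -0.2, -0.6]
finger_gap: 0.046
```

Run:
```python
from cell import arm
from h import *
c=grab(arm,'wrist','w2')
s=arm.observe(); print(s['t'],s['q'],s['eef_pos'],rel(s,(.538,.183,.21),toolR(18.2,35,-1)))
for X in [(.528,.18,.062),(.528,.18,.046)]: print(proj(c,X))
```

```text
2.2 [ 1.3519 -0.3059 -1.5347  2.3168 -1.0588  0.3671 -0.6206] [0.516  0.1666 0.2347] (array([-0.009 ,  0.0351,  0.0069]), array([-0.0068, -0.0066,  0.0081]))
[[302.0445 320.9449]]
[[302.4597 323.1088]]
```

View pics/w2.png

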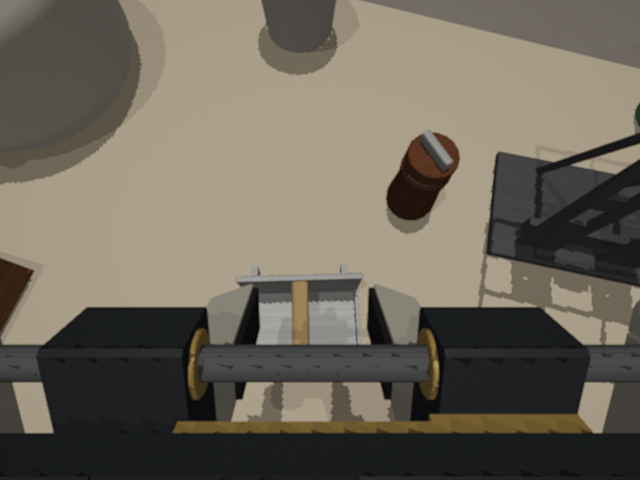

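The wrist view shows the plate's top edge from (237,279) to (362,277) and the handle top from (299,282) downwards, at x≈300. The grinder is at (430,165) and the rack foot's corner at (498,153).

Run:
```python
from cell import arm
from h import *
c=load('w2'); s=arm.observe()
p=onz(c,[(362,276),(237,278.5)],.062); d=p[1]-p[0]; yw=np.degrees(np.arctan2(d[1],d[0]))-90
print('plate',p,p.mean(0),yw, np.linalg.norm(d))
x=np.array([np.cos(np.radians(yw)),np.sin(np.radians(yw)),0]); print('grip', p.mean(0)-.039*x-[0,0,.016])
h=onz(c,[(300,283)],.062);print('handle back',h, h-.035*x)
g=np.array([.528,.18,.046])
for lean in (30,35,40):
    R=toolR(18.2,lean,-1); print(lean,rel(s,grip2tcp(g,R)-.03*R[:,1],R))
```

```text
plate [[0.5801 0.1425 0.062 ]
 [0.5453 0.2446 0.062 ]] [0.5627 0.1936 0.062 ] 18.828984406837733 0.10782462422816717
grip [0.5258 0.181  0.046 ]
handle back [[0.558  0.1917 0.062 ]] [[0.5249 0.1804 0.062 ]]
30 (array([-0.0096,  0.1518, -0.0956]), array([-0.094 , -0.007 ,  0.0079]))
35 (array([-0.0096,  0.1517, -0.0965]), array([-0.0068, -0.0066,  0.0081]))
40 (array([-0.0095,  0.1518, -0.0975]), array([ 0.0805, -0.0063,  0.0084]))
```

Run:
```python
from cell import arm
from h import *
s=arm.observe()
g=np.array([.5265,.1805,.046]); R=toolR(18.6,35,-1); print(rel(s,grip2tcp(g,R)-.055*R[:,1],R))
```

```text
(array([-0.0101,  0.126 , -0.0974]), array([-0.0068, -0.0123,  0.0122]))
```

Emit:
drive_tool:
  targets:
    - {"tx": -0.01, "ty": 0.032, "tz": -0.025, "wx": -0.007, "wy": -0.012, "wz": 0.012, "jaw": 0}
    - {"tx": -0.01, "ty": 0.063, "tz": -0.05, "wx": -0.007, "wy": -0.012, "wz": 0.012, "jaw": 0}
    - {"tx": -0.01, "ty": 0.095, "tz": -0.075, "wx": -0.007, "wy": -0.012, "wz": 0.012, "jaw": 0}
    - {"tx": -0.01, "ty": 0.126, "tz": -0.0975, "wx": -0.007, "wy": -0.012, "wz": 0.012, "jaw": 0}
    - {"tx": -0.01, "ty": 0.126, "tz": -0.0975, "wx": -0.007, "wy": -0.012, "wz": 0.012, "jaw": 0}
    - {"tx": -0.01, "ty": 0.126, "tz": -0.0975, "wx": -0.007, "wy": -0.012, "wz": 0.012, "jaw": 0}
    - {"tx": -0.01, "ty": 0.126, "tz": -0.0975, "wx": -0.007, "wy": -0.012, "wz": 0.012, "jaw": 0}

```text
t: 2.9
eef_pos: [0.4725, 0.162, 0.1967]
eef_rot: [-0.38, 0.273, -0.516, 0.718]
wrist_force: [-0.2, -0.3, -1.2]
finger_gap: 0.0459
```

Run:
```python
from cell import arm
from h import *
c=grab(arm,'wrist','w3')
s=arm.observe(); print(s['t'],s['q'],s['eef_pos'],s['wrist_force'])
g=np.array([.5265,.1805,.046]); R=toolR(18.6,35,-1); print(rel(s,grip2tcp(g,R),R))
```

```text
2.95 [ 1.316  -0.3059 -1.5342  2.4234 -1.2654  0.3274 -0.4111] [0.4725 0.162  0.1968] [ 0.3115 -0.308  -0.2987]
(array([-0.0003,  0.1757, -0.0374]), array([ 0.0135, -0.0012,  0.0001]))
```

```bash
cat > fit.py <<'E'
from cell import arm
from h import *
import itertools, json
from scipy.optimize import least_squares
s=arm.observe()
W1=np.array([[.3125,.5364,.784],[-.9499,.181,.2548],[-.0052,-.8243,.5661]])
data=[([1.40020259,0.50177686,-0.42677161,1.55130823,0.22081825,1.13827802,-0.21032827],[.2728915,-.58927349,.2257801],Ro.from_quat([-0.5955429,.38119175,-.38018432,.59622259]).as_matrix()),
([1.6425,-.3051,-.7181,2.4227,-.9706,.9979,.2502],[.3614,-.1311,.2634],W1),
([1.3519,-.3059,-1.5347,2.3168,-1.0588,.3671,-.6206],[.516,.1666,.2347],Ro.from_quat([-.371,.269,-.525,.717]).as_matrix()),
(s['q'].tolist(),s['eef_pos'].tolist(),Ro.from_quat(s['eef_rot']).as_matrix())]
def rz(a): c,s=np.cos(a),np.sin(a); return np.array([[c,-s,0],[s,c,0],[0,0,1]])
def ry(a): c,s=np.cos(a),np.sin(a); return np.array([[c,0,s],[0,1,0],[-s,0,c]])
def fk(p,sg,q,full=False):
    o=p[:7]; d1,L1,a,b,L2,c,L3=p[7:14]
    th=np.array([sg[0],1,sg[1],1,sg[2],1,sg[3]])*q+o
    R=rz(th[0]); x=np.array([0,0,d1]); P=[x]
    R=R@ry(th[1])@rz(th[2]); x=x+R@[a,0,L1]; P.append(x)
    R=R@ry(th[3]); x=x+R@[b,0,0]; R=R@rz(th[4]); x=x+R@[0,0,L2]; P.append(x)
    R=R@ry(th[5]); x=x+R@[c,0,0]; R=R@rz(th[6]); x=x+R@[0,0,L3]; P.append(x)
    T=np.c_[R[:,0],R[:,2],-R[:,1]]  # tool x,y,z ; y along fingers
    return (x,T,P) if full else (x,T)
def res(p,sg):
    r=[]
    for q,x,R in data:
        X,T=fk(p,sg,np.array(q)); r+=list((X-x)*3)+list(((T-R)).ravel())
    return np.r_[r,1e-3*np.array(p[:7])*0,2e-2*(np.array(p)[[9,10,12]])]
if __name__=='__main__':
    best=[];rng=np.random.default_rng(0)
    for sg in itertools.product([1,-1],repeat=4):
        for k in range(40):
            o=rng.choice([0,np.pi/2,np.pi,-np.pi/2],7)*np.array([1,0,1,0,1,0,1])
            r=least_squares(res,np.r_[o,.3,.35,0,0,.35,0,.3],args=(sg,),max_nfev=60); best.append((r.cost,sg,r.x))
    best.sort(key=lambda b:b[0])
    for b in best[:40:5]: print(b[0],b[1],b[2])
    json.dump([best[0][1],best[0][2].tolist()],open('kin.json','w'))
E
time python3 fit.py
```

```text
0.0002378919320527057 (-1, 1, -1, -1) [-0.0478  3.1618 -6.2993  3.1317 -0.0142  0.0022  3.1169  0.3343 -0.5116
  0.0011  0.0109  0.4722  0.0049  0.3422]
0.0002378919320527181 (-1, 1, 1, -1) [-0.0478  3.1618 -0.0161 -0.0099  0.0142 -3.1394 -3.1663  0.3343 -0.5116
  0.0011 -0.0109 -0.4722  0.0049  0.3422]
0.00023789193205272106 (-1, -1, -1, -1) [-0.0478  0.0202  0.0161 -0.0099 -0.0142  0.0022  3.1169  0.3343  0.5116
 -0.0011  0.0109  0.4722  0.0049  0.3422]
0.00023789193205272678 (-1, -1, -1, -1) [-0.0478  0.0202  0.0161 -0.0099 -0.0142  0.0022  3.1169  0.3343  0.5116
 -0.0011  0.0109  0.4722  0.0049  0.3422]
0.00023789193205274735 (-1, -1, -1, -1) [-0.0478  0.0202  0.0161 -0.0099 -0.0142  0.0022  3.1169  0.3343  0.5116
 -0.0011  0.0109  0.4722  0.0049  0.3422]
0.0002378919320527824 (-1, -1, -1, -1) [-0.0478  0.0202  0.0161 -0.0099 -0.0142  0.0022 -3.1663  0.3343  0.5116
 -0.0011  0.0109  0.4722  0.0049  0.3422]
0.00023789193205314997 (-1, 1, -1, -1) [-0.0478 -3.1214 -0.0161  3.1317 -0.0142  0.0022 -3.1663  0.3343 -0.5116
  0.0011  0.0109  0.4722  0.0049  0.3422]
0.12734308268987668 (-1, -1, -1, -1) [-2.5075  0.6995  5.6102  1.4417  2.9591  0.0423 -2.9622  0.0896 -0.4205
  0.2422  0.928  -0.2101 -0.069   0.363 ]
real	4m43.687s
user	4m40.836s
sys	0m0.199s
```

```bash
cat > ik.py <<'E'
from h import *
from fit import fk,rz,ry,data
from scipy.optimize import least_squares
import os
LO=np.array([-2.88,-.31,-1.54,.2,-1.41,.19,-2.57]);HI=np.array([2.88,2.03,1.56,2.42,4.55,2.02,2.57])
SG=(-1,-1,-1,-1)
def par(v): return np.r_[0,0,0,0,0,0,np.pi,v[0],v[1],0,0,v[2],0,v[3]]
if os.path.exists('v.npy'): V=np.load('v.npy')
else:
    r=least_squares(lambda v:np.concatenate([np.r_[(fk(par(v),SG,np.array(q))[0]-x)*3,(fk(par(v),SG,np.array(q))[1]-R).ravel()] for q,x,R in data]),[.334,.51,.47,.342])
    V=r.x; np.save('v.npy',V); print('V',V,'cost',r.cost,[ (fk(par(V),SG,np.array(q))[0]-x) for q,x,R in data])
def FK(q): return fk(par(V),SG,np.array(q))
def wrap(a,lo): return (a-lo)%(2*np.pi)+lo
def iks(tcp,T,phi):
    d1,L1,L2,L3=V; S=np.array([0,0,d1]); W=np.array(tcp)-L3*T[:,1]; D=W-S; d=np.linalg.norm(D); u=D/d
    if d>L1+L2: return []
    ca=(L1**2+d*d-L2**2)/(2*L1*d)
    if abs(ca)>1: return []
    e1=np.array([0,0,1])-u[2]*u; e1/=np.linalg.norm(e1); e2=np.cross(u,e1)
    E=S+L1*(ca*u+np.sqrt(1-ca*ca)*(np.cos(phi)*e1+np.sin(phi)*e2))
    out=[]; ed=(E-S)/L1; q2=np.arccos(ed[2])
    R7=np.c_[T[:,0],-T[:,2],T[:,1]]
    for sgn in(1,-1):
        th1=np.arctan2(sgn*ed[1],sgn*ed[0]); R2=rz(th1)@ry(sgn*q2)
        f=R2.T@(W-E)/L2; q4=np.arccos(np.clip(f[2],-1,1)); th3=np.arctan2(f[1],f[0])
        R4=R2@rz(th3)@ry(q4); M=R4.T@R7; q6=np.arccos(np.clip(M[2,2],-1,1)); th5=np.arctan2(M[1,2],M[0,2])
        N=(rz(th5)@ry(q6)).T@M; th7=np.arctan2(N[1,0],N[0,0])
        q=np.array([-th1,sgn*q2,-th3,q4,wrap(-th5,LO[4]-.3),q6,wrap(-(th7-np.pi),-np.pi)]); out.append(q)
    return out
def scan(tcp,T,n=72):
    r=[]
    for phi in np.linspace(-np.pi,np.pi,n,endpoint=False):
        for q in iks(tcp,T,phi): r.append((min((q-LO).min(),(HI-q).min()),np.degrees(phi),q))
    return sorted(r,key=lambda a:-a[0])
E
python3 - <<'E'
from ik import *
g=np.array([.5265,.1805,.046]); y=np.radians(4.5); h=np.array([.681,-.058,0])+rz(y)@[-.04,0,.13]
print('home',h)
for nm,G,yw in(('grasp',g,18.6),('pre',g+[0,0,.05],18.6),('home',h,4.5),('homeup',h+[0,0,.02]-.06*rz(y)[:,0],4.5)):
  for lean in(25,30,35,40,45):
    for fl in(-1,1):
      T=toolR(yw,lean,fl); r=scan(grip2tcp(G,T),T)
      neg=[a for a in r if a[2][2]<0][:1]; pos=[a for a in r if a[2][2]>0][:1]
      for a in neg+pos: print(nm,lean,fl,'margin %.3f phi %.0f'%a[:2],a[2])
E
```

```text
V [0.3276 0.4987 0.4688 0.3338] cost 0.004557746856285034 [array([0.0231, 0.0133, 0.0081]), array([ 0.0075, -0.0006, -0.0019]), array([-0.0049,  0.0074, -0.0033]), array([-0.0046,  0.0076, -0.0028])]
home [ 0.6411 -0.0611  0.13  ]
grasp 25 -1 margin -0.144 phi 5 [-0.1771  0.5137 -0.1783  2.2373  2.0264  0.0919  2.7139]
grasp 25 -1 margin 0.138 phi -70 [-1.3624  1.2642  1.401   2.2373  4.4118  1.1064 -0.2479]
grasp 25 1 margin 0.183 phi 35 [ 0.4657  0.7714 -0.9661  2.2373  1.7629  0.5637  0.0503]
grasp 25 1 margin -0.128 phi -5 [-0.487   0.5137  0.1783  2.2373  4.2271  0.0862 -2.6977]
grasp 30 -1 margin 0.059 phi 10 [-0.0312  0.5417 -0.3434  2.2929  2.4752  0.2489  2.3066]
grasp 30 -1 margin 0.127 phi -75 [-1.3916  1.3517  1.4246  2.2929  4.2525  1.1681 -0.1948]
grasp 30 1 margin 0.127 phi 20 [ 0.2176  0.6144 -0.635   2.2929  2.1818  0.3697 -0.464 ]
grasp 30 1 margin 0.054 phi -10 [-0.6338  0.5417  0.3434  2.2929  3.7839  0.2436 -2.2969]
grasp 35 -1 margin 0.076 phi 10 [-0.038   0.561  -0.3318  2.3439  2.7553  0.3819  2.0345]
grasp 35 -1 margin 0.076 phi -10 [-0.6279  0.561   0.3318  
[... 5596 characters left out ...]
 phi 5 [ 0.4483  0.3352 -0.2645  2.3062  3.743   0.1937  1.2466]
homeup 40 -1 margin 0.114 phi -10 [-0.2333  0.3642  0.5019  2.3062  4.2166  0.3845  0.6626]
homeup 40 1 margin 0.114 phi 30 [ 1.1292  0.5902 -1.09    2.3062  2.1377  0.3236 -0.1077]
homeup 40 1 margin 0.114 phi -5 [-0.0243  0.3352  0.2645  2.3062  4.1307  0.3139 -2.3559]
homeup 45 -1 margin 0.065 phi 25 [ 1.0515  0.5401 -0.9542  2.3553  2.7151  0.3398  2.4533]
homeup 45 -1 margin 0.065 phi -25 [-0.596   0.5401  0.9542  2.3553  4.1109  0.6893  0.646 ]
homeup 45 1 margin 0.065 phi 25 [ 1.0515  0.5401 -0.9542  2.3553  2.7151  0.3398 -0.6883]
homeup 45 1 margin 0.065 phi -25 [-0.596   0.5401  0.9542  2.3553  4.1109  0.6893 -2.4956]
```

```bash
cat > sim.py <<'E'
from ik import *
def step(q,tcp,T,bounds=True):
    for _ in range(6):
        x,R=FK(q); e=np.r_[tcp-x,R@Ro.from_matrix(R.T@T).as_rotvec()]
        J=np.zeros((6,7))
        for i in range(7):
            d=np.zeros(7);d[i]=1e-5; x2,R2=FK(q+d); J[:,i]=np.r_[x2-x,R@Ro.from_matrix(R.T@R2).as_rotvec()]/1e-5
        free=np.ones(7,bool); dq=np.zeros(7)
        for _ in range(4):
            Jf=J[:,free]; dq[:]=0; dq[free]=Jf.T@np.linalg.solve(Jf@Jf.T+1e-4*np.eye(6),e)
            bad=free&((q+dq<LO+.004)|(q+dq>HI-.004))
            if not bad.any(): break
            free&=~bad
        q=np.clip(q+dq,LO+.004,HI-.004)
    return q
def run(q,way,pos=.05,ang=.15):
    "way: list of (tcp,T); moves straight with clamped steps"
    x,R=FK(q)
    for tcp,T in way:
        rv=Ro.from_matrix(R.T@T).as_rotvec(); n=int(max(np.linalg.norm(tcp-x)/pos,np.linalg.norm(rv)/ang))+1
        for k in range(1,n+1): q=step(q,x+(tcp-x)*k/n,R@Ro.from_rotvec(rv*k/n).as_matrix())
        x,R=np.array(tcp),T; X,RR=FK(q); print(n,'err %.4f %.3f'%(np.linalg.norm(X-x),np.linalg.norm(Ro.from_matrix(RR.T@R).as_rotvec())),q)
    return q
E
cat > p1.py <<'E'
from cell import arm
from sim import *
s=arm.observe(); q0=s['q']; g=np.array([.5265,.1805,.046])
for yaws in ((18,-27,-72,-117,-162),(18,63,108,153,198)):
  for P in ((.58,.2,.25),(.6,.0,.27)):
    print(yaws,P); P=np.array(P)
    w=[(P,toolR(y,0,-1)) for y in yaws]
    for l in(28,):
        T=toolR(18.6,l,1); w+=[(P+[-.03,0,0],T),(grip2tcp(g+[0,0,.06],T),T),(grip2tcp(g,T),T)]
    run(q0,w)
E
python3 p1.py
```

```text
(18, -27, -72, -117, -162) (0.58, 0.2, 0.25)
4 err 0.1647 0.049 [ 1.4303 -0.3059 -1.5342  1.9317 -0.3416  1.192  -1.2434]
6 err 0.1647 0.049 [ 1.4304 -0.3059 -1.5342  1.9316 -0.3416  1.1922 -2.0288]
6 err 0.1837 0.086 [ 1.6126 -0.3059 -1.5342  1.9761 -0.4     1.1613 -2.5524]
6 err 0.3466 0.234 [ 1.9751 -0.3059 -1.5342  2.3995 -0.7279  0.7952 -2.5524]
6 err 0.3311 0.692 [ 2.0815 -0.3059 -1.5342  2.3995 -1.0166  0.743  -2.5524]
4 err 0.4091 0.171 [ 2.4313 -0.3059 -1.3881  2.3995 -1.0166  1.0978 -2.5524]
4 err 0.4031 0.157 [ 2.5527 -0.3059 -1.5305  2.3995 -1.0166  1.0507 -2.5524]
2 err 0.4223 0.156 [ 2.5495 -0.3059 -1.5305  2.3995 -1.0166  1.0442 -2.5524]
(18, -27, -72, -117, -162) (0.6, 0.0, 0.27)
5 err 0.1459 0.044 [ 1.7671 -0.3059 -1.5342  1.9088 -0.3371  1.2184 -0.9154]
6 err 0.1459 0.044 [ 1.7672 -0.3059 -1.5342  1.9088 -0.3371  1.2185 -1.7007]
6 err 0.1459 0.044 [ 1.7672 -0.3059 -1.5342  1.9088 -0.3371  1.2185 -2.4861]
6 err 0.2832 0.190 [ 2.2518 -0.3059 -1.5342  2.1804 -0.5548  0.9977 -2.4861]
6 err 0.2982 0.575 [ 2.3784 -0.3059 -1.5342  2.3349 -1.0209  0.7499 -2.4861]
4 err 0.28
[... 835 characters left out ...]
59 -1.5342  2.2362 -0.5815  0.5044  2.0141]
(18, 63, 108, 153, 198) (0.6, 0.0, 0.27)
5 err 0.1459 0.044 [ 1.7671 -0.3059 -1.5342  1.9088 -0.3371  1.2184 -0.9154]
6 err 0.1459 0.044 [ 1.7672 -0.3059 -1.5342  1.9088 -0.3371  1.2185 -0.1299]
6 err 0.1459 0.044 [ 1.7672 -0.3059 -1.5342  1.9088 -0.3371  1.2185  0.6555]
6 err 0.1459 0.044 [ 1.7672 -0.3059 -1.5342  1.9088 -0.3371  1.2185  1.4409]
6 err 0.1459 0.044 [ 1.7672 -0.3059 -1.5342  1.9088 -0.3371  1.2185  2.2263]
4 err 0.0017 0.004 [ 1.3517  0.2505 -1.3818  2.0912  0.1635  0.5399  1.8087]
6 err 0.0000 0.000 [ 0.1885  0.4323 -0.5984  2.2624  1.5176  0.2295  0.1323]
2 err 0.0000 0.000 [ 0.1676  0.59   -0.5784  2.2712  2.0591  0.3115 -0.3645]
```

```bash
cat > p2.py <<'E'
from cell import arm
from sim import *
s=arm.observe(); q0=s['q']; g=np.array([.5265,.1805,.046])
qs=np.array([1.40020259,0.50177686,-0.42677161,1.55130823,0.22081825,1.13827802,-0.21032827])
S=np.array([.3,-.58,.26]); A=np.array([.45,-.30,.28])
for st in (q0,):
  for n,yaws in(('plus',(70,115,160,198)),('minus',(-20,-65,-110,-162))):
   for P in ((.5,.1,.3),(.55,.18,.28)):
    print('---',n,P); P=np.array(P)
    w=[(np.array([.42,-.1,.28]),toolR(18,10,-1)),(S,toolR(25,0,-1))]
    w+=[(S+(A-S)*(i+1)/4,toolR(y,0,-1)) for i,y in enumerate(yaws)]+[(P,toolR(18.6,0,1))]
    T=toolR(18.6,28,1); w+=[(np.array([.53,.18,.22]),T),(grip2tcp(g+[0,0,.06],T),T),(grip2tcp(g,T),T)]
    run(st,w)
E
python3 p2.py
```

```text
--- plus (0.5, 0.1, 0.3)
6 err 0.0000 0.000 [ 1.4412 -0.1392 -1.0442  2.1159 -0.2822  0.9797 -0.719 ]
10 err 0.0000 0.000 [ 1.5888  0.5509 -0.7253  1.5094  0.3779  1.2253 -0.3262]
6 err 0.0000 0.000 [ 1.6497  0.5304 -0.9342  1.6157  0.4472  1.2248  0.2771]
6 err 0.0000 0.000 [ 1.6906  0.5509 -1.1514  1.6952  0.5284  1.2479  0.8551]
6 err 0.0000 0.000 [ 1.6824  0.6229 -1.3584  1.748   0.6326  1.3034  1.4015]
5 err 0.0000 0.000 [ 1.5987  0.7108 -1.5031  1.7735  0.7258  1.3737  1.83  ]
9 err 0.0000 0.000 [ 0.8764  0.4771 -1.4041  1.8188  0.4932  1.2746  1.2325]
4 err 0.0000 0.000 [ 0.8212  0.2951 -1.2972  2.1891  0.7473  0.4736  0.8954]
3 err 0.0000 0.000 [ 0.1526  0.4226 -0.5559  2.2624  1.5051  0.2106  0.1374]
2 err 0.0000 0.000 [ 0.1423  0.5811 -0.5483  2.2712  2.0791  0.2961 -0.3925]
--- plus (0.55, 0.18, 0.28)
6 err 0.0000 0.000 [ 1.4412 -0.1392 -1.0442  2.1159 -0.2822  0.9797 -0.719 ]
10 err 0.0000 0.000 [ 1.5888  0.5509 -0.7253  1.5094  0.3779  1.2253 -0.3262]
6 err 0.0000 0.000 [ 1.6497  0.5304 -0.9342  1.6157  0.4472  1.2248  0.2771]
6 err 0.0000 0.000 [ 1.6906  0.5509 -1.1514 
[... 1393 characters left out ...]
719 ]
10 err 0.0000 0.000 [ 1.5888  0.5509 -0.7253  1.5094  0.3779  1.2253 -0.3262]
6 err 0.0000 0.000 [ 1.4259  0.4313 -0.5894  1.6157  0.2548  1.1724 -1.1405]
6 err 0.0000 0.000 [ 1.2393  0.3417 -0.4717  1.6952  0.168   1.1449 -1.9839]
6 err 0.0000 0.000 [ 0.1432  0.3319  0.7288  1.748  -0.2398  1.1528 -2.5476]
7 err 0.1971 0.155 [-0.2335  0.8062  1.542   2.1209 -0.9267  1.264  -2.5227]
10 err 0.4968 0.212 [-0.4721  0.7333  1.542   2.3728 -0.9684  1.1315 -2.5227]
4 err 0.3246 0.152 [-0.6225  0.6196  1.542   2.3728 -1.3369  1.2163 -2.5227]
3 err 0.3345 0.148 [-0.6125  0.669   1.542   2.3728 -1.3369  1.2453 -2.5227]
2 err 0.3458 0.156 [-0.5681  0.6846  1.4909  2.3728 -1.3369  1.2519 -2.5227]
```

```bash
cat > p3.py <<'E'
from cell import arm
from sim import *
s=arm.observe(); q0=s['q']; g=np.array([.5265,.1805,.046])
A=np.array([.38,-.42,.27]); T=toolR(18.6,30,1)
w=[(np.array([.42,-.1,.28]),toolR(18,10,-1)),(A,toolR(25,0,-1)),(A,toolR(108,0,-1)),(A,toolR(190,0,-1)),(np.array([.5,.1,.3]),toolR(18.6,0,1)),(np.array([.53,.18,.22]),T),(grip2tcp(g+[0,0,.06],T),T),(grip2tcp(g,T),T)]
run(q0,w)
for p,R in w[:2]: print(rel(s,p,R))
E
python3 p3.py
```

```text
6 err 0.0000 0.000 [ 1.4412 -0.1392 -1.0442  2.1159 -0.2822  0.9797 -0.719 ]
7 err 0.0000 0.000 [ 1.5109  0.4019 -0.8702  1.7242  0.3308  1.1703 -0.5856]
10 err 0.0000 0.000 [ 1.7038  0.5522 -1.203   1.7242  0.5422  1.2487  0.6838]
10 err 0.0000 0.000 [ 1.7903  0.799  -1.5055  1.7242  0.809   1.4174  1.8995]
11 err 0.0000 0.000 [ 0.8532  0.4268 -1.34    1.8188  0.4385  1.2501  1.2837]
4 err 0.0000 0.000 [ 0.7763  0.2285 -1.2141  2.2161  0.6737  0.3859  0.9524]
3 err 0.0000 0.000 [ 0.1773  0.4291 -0.5827  2.2857  1.7767  0.2233 -0.1264]
2 err 0.0000 0.000 [ 0.2381  0.6234 -0.6597  2.2929  2.1649  0.3828 -0.4395]
(array([ 0.2317, -0.1438, -0.0632]), array([-0.4229,  0.0086, -0.0042]))
(array([ 0.5224, -0.2143, -0.1842]), array([-0.5968, -0.1095,  0.0331]))
```

Emit:
drive_tool:
  targets:
    - {"tx": 0.04, "ty": -0.024, "tz": -0.011, "wx": -0.07, "wy": 0.001, "wz": -0.001}
    - {"tx": 0.077, "ty": -0.048, "tz": -0.021, "wx": -0.141, "wy": 0.003, "wz": -0.001}
    - {"tx": 0.116, "ty": -0.072, "tz": -0.032, "wx": -0.211, "wy": 0.004, "wz": -0.002}
    - {"tx": 0.154, "ty": -0.096, "tz": -0.042, "wx": -0.282, "wy": 0.006, "wz": -0.003}
    - {"tx": 0.193, "ty": -0.12, "tz": -0.053, "wx": -0.352, "wy": 0.007, "wz": -0.004}
    - {"tx": 0.232, "ty": -0.144, "tz": -0.063, "wx": -0.423, "wy": 0.009, "wz": -0.004}
    - {"tx": 0.275, "ty": -0.154, "tz": -0.08, "wx": -0.45, "wy": -0.01, "wz": 0.001}
    - {"tx": 0.32, "ty": -0.165, "tz": -0.099, "wx": -0.475, "wy": -0.025, "wz": 0.006}
    - {"tx": 0.36, "ty": -0.175, "tz": -0.117, "wx": -0.5, "wy": -0.045, "wz": 0.012}
    - {"tx": 0.4, "ty": -0.184, "tz": -0.133, "wx": -0.523, "wy": -0.06, "wz": 0.018}

```text
invalid input at $.targets[0]: expected keys tx, ty, tz, wx, wy, wz, jaw
```

```bash
cat > now.py <<'E'
from cell import arm
from sim import *
s=arm.observe(); q0=s['q']; print(s['t'],'q',q0,'pos',s['eef_pos'],'F',s['wrist_force'],'gap',s['finger_gap']); g=np.array([.5265,.1805,.046])
x,R=FK(q0); print('model err',x-s['eef_pos'])
E
cat > p4.py <<'E'
from now import *
A=np.array([.38,-.42,.27])
for y in(25,65,108,150,190): print(y,rel(s,A,toolR(y,0,-1)))
E
python3 p4.py
```

```text
2.95 q [ 1.316  -0.3059 -1.5342  2.4234 -1.2654  0.3274 -0.4111] pos [0.4725 0.162  0.1968] F [ 0.3115 -0.308  -0.2987] gap 0.04589283667486706
model err [-0.0046  0.0076 -0.0028]
25 (array([ 0.5224, -0.2143, -0.1842]), array([-0.5968, -0.1095,  0.0331]))
65 (array([ 0.5224, -0.2143, -0.1842]), array([-0.5642, -0.7862,  0.2415]))
108 (array([ 0.5224, -0.2143, -0.1842]), array([-0.47  , -1.5108,  0.4647]))
150 (array([ 0.5224, -0.2143, -0.1842]), array([-0.3077, -2.2116,  0.6806]))
190 (array([ 0.5224, -0.2143, -0.1842]), array([-0.0668, -2.8658,  0.8824]))
```

Emit:
drive_tool:
  targets:
    - {"tx": 0.04, "ty": -0.024, "tz": -0.011, "wx": -0.07, "wy": 0.001, "wz": -0.001, "jaw": 0}
    - {"tx": 0.077, "ty": -0.048, "tz": -0.021, "wx": -0.141, "wy": 0.003, "wz": -0.001, "jaw": 0}
    - {"tx": 0.116, "ty": -0.072, "tz": -0.032, "wx": -0.211, "wy": 0.004, "wz": -0.002, "jaw": 0}
    - {"tx": 0.154, "ty": -0.096, "tz": -0.042, "wx": -0.282, "wy": 0.006, "wz": -0.003, "jaw": 0}
    - {"tx": 0.193, "ty": -0.12, "tz": -0.053, "wx": -0.352, "wy": 0.007, "wz": -0.004, "jaw": 0}
    - {"tx": 0.232, "ty": -0.144, "tz": -0.063, "wx": -0.423, "wy": 0.009, "wz": -0.004, "jaw": 0}
    - {"tx": 0.275, "ty": -0.154, "tz": -0.08, "wx": -0.45, "wy": -0.01, "wz": 0.001, "jaw": 0}
    - {"tx": 0.32, "ty": -0.165, "tz": -0.099, "wx": -0.475, "wy": -0.025, "wz": 0.006, "jaw": 0}
    - {"tx": 0.36, "ty": -0.175, "tz": -0.117, "wx": -0.5, "wy": -0.045, "wz": 0.012, "jaw": 0}
    - {"tx": 0.4, "ty": -0.184, "tz": -0.133, "wx": -0.523, "wy": -0.06, "wz": 0.018, "jaw": 0}

```text
t: 3.95
eef_pos: [0.397, -0.2842, 0.2734]
eef_rot: [-0.565, 0.38, -0.41, 0.607]
wrist_force: [0.3, -0.5, 1.0]
finger_gap: 0.0461
```

```bash
python3 p4.py
```

```text
3.95 q [ 1.5965  0.2461 -1.1189  1.9079  0.1877  1.083  -0.7756] pos [ 0.397  -0.2842  0.2734] F [ 0.2578 -0.5291  1.0435] gap 0.04608659887268777
model err [0.0167 0.0116 0.0076]
25 (array([ 0.1195, -0.0013, -0.0668]), array([-0.0731, -0.0514,  0.0035]))
65 (array([ 0.1195, -0.0013, -0.0668]), array([-0.0691, -0.7492,  0.0289]))
108 (array([ 0.1195, -0.0013, -0.0668]), array([-0.0577, -1.4994,  0.0561]))
150 (array([ 0.1195, -0.0013, -0.0668]), array([-0.0381, -2.2319,  0.0825]))
190 (array([ 0.1195, -0.0013, -0.0668]), array([-0.009 , -2.9294,  0.1074]))
```

Emit:
drive_tool:
  targets:
    - {"tx": 0.03, "ty": 0, "tz": -0.02, "wx": -0.04, "wy": -0.15, "wz": 0.005, "jaw": 0}
    - {"tx": 0.06, "ty": 0, "tz": -0.035, "wx": -0.07, "wy": -0.3, "wz": 0.01, "jaw": 0}
    - {"tx": 0.09, "ty": 0, "tz": -0.05, "wx": -0.07, "wy": -0.45, "wz": 0.015, "jaw": 0}
    - {"tx": 0.12, "ty": 0, "tz": -0.067, "wx": -0.07, "wy": -0.6, "wz": 0.022, "jaw": 0}
    - {"tx": 0.12, "ty": 0, "tz": -0.067, "wx": -0.069, "wy": -0.75, "wz": 0.029, "jaw": 0}
    - {"tx": 0.12, "ty": 0, "tz": -0.067, "wx": -0.067, "wy": -0.9, "wz": 0.034, "jaw": 0}
    - {"tx": 0.12, "ty": 0, "tz": -0.067, "wx": -0.065, "wy": -1.05, "wz": 0.04, "jaw": 0}
    - {"tx": 0.12, "ty": 0, "tz": -0.067, "wx": -0.063, "wy": -1.2, "wz": 0.045, "jaw": 0}
    - {"tx": 0.12, "ty": 0, "tz": -0.067, "wx": -0.06, "wy": -1.35, "wz": 0.05, "jaw": 0}
    - {"tx": 0.12, "ty": 0, "tz": -0.067, "wx": -0.058, "wy": -1.5, "wz": 0.056, "jaw": 0}

```text
t: 4.95
eef_pos: [0.3806, -0.4181, 0.2686]
eef_rot: [-0.698, -0.11, 0.109, 0.699]
wrist_force: [-0.4, -0.6, 0.5]
finger_gap: 0.046
```

```bash
cat >> p4.py <<'E'
print(rel(s,np.array([.5,.1,.3]),toolR(18.6,0,1)),rel(s,np.array([.42,-.25,.28]),toolR(18.6,0,1)))
T=toolR(18.6,30,1)
run(q0,[(A,toolR(150,0,-1)),(np.array([.42,-.25,.28]),toolR(18.6,0,1)),(np.array([.5,.1,.3]),toolR(18.6,0,1)),(np.array([.53,.18,.22]),T),(grip2tcp(g+[0,0,.06],T),T),(grip2tcp(g,T),T)])
E
python3 p4.py
```

```text
4.95 q [ 1.7074  0.62   -1.3165  1.7041  0.6198  1.3142  0.5789] pos [ 0.3806 -0.4181  0.2686] F [-0.3861 -0.589   0.4862] gap 0.046028995990143935
model err [0.0177 0.0115 0.0124]
25 (array([-0.0012, -0.0014, -0.0016]), array([-0.0007,  1.4464,  0.0008]))
65 (array([-0.0012, -0.0014, -0.0016]), array([-0.0004,  0.7482,  0.0009]))
108 (array([-0.0012, -0.0014, -0.0016]), array([-0.    , -0.0023,  0.0009]))
150 (array([-0.0012, -0.0014, -0.0016]), array([ 0.0003, -0.7353,  0.0009]))
190 (array([-0.0012, -0.0014, -0.0016]), array([ 0.0007, -1.4334,  0.0008]))
(array([ 0.2726, -0.0311,  0.4565]), array([ 0.0007, -1.5835,  0.0008])) (array([ 0.0891, -0.0113,  0.148 ]), array([ 0.0007, -1.5835,  0.0008]))
5 err 0.0000 0.000 [ 1.7858  0.7613 -1.4674  1.7242  0.7722  1.3888  1.2301]
6 err 0.0000 0.000 [ 1.6768  0.5472 -1.5136  1.8922  0.5754  1.2682  1.8775]
8 err 0.0000 0.000 [ 0.8493  0.4202 -1.3307  1.8188  0.4312  1.247   1.2906]
4 err 0.0000 0.000 [ 0.7694  0.2244 -1.2048  2.2161  0.6626  0.3829  0.9622]
3 err 0.0000 0.000 [ 0.1724  0.4278 -0.5769  2.2857  1.7781  0.2207 -0.1288]
2 err 0.0000 0.000 [ 0.2354  0.6222 -0.6564  2.2929  2.1671  0.381  -0.4428]
```

Emit:
drive_tool:
  targets:
    - {"tx": 0.026, "ty": -0.003, "tz": 0.043, "wx": 0, "wy": -0.15, "wz": 0, "jaw": 0}
    - {"tx": 0.052, "ty": -0.006, "tz": 0.086, "wx": 0, "wy": -0.3, "wz": 0, "jaw": 0}
    - {"tx": 0.078, "ty": -0.009, "tz": 0.129, "wx": 0, "wy": -0.45, "wz": 0, "jaw": 0}
    - {"tx": 0.103, "ty": -0.012, "tz": 0.172, "wx": 0, "wy": -0.6, "wz": 0, "jaw": 0}
    - {"tx": 0.128, "ty": -0.015, "tz": 0.215, "wx": 0, "wy": -0.75, "wz": 0, "jaw": 0}
    - {"tx": 0.154, "ty": -0.018, "tz": 0.258, "wx": 0, "wy": -0.9, "wz": 0, "jaw": 0}
    - {"tx": 0.18, "ty": -0.021, "tz": 0.3, "wx": 0, "wy": -1.05, "wz": 0, "jaw": 0}
    - {"tx": 0.206, "ty": -0.024, "tz": 0.343, "wx": 0, "wy": -1.2, "wz": 0, "jaw": 0}
    - {"tx": 0.232, "ty": -0.027, "tz": 0.386, "wx": 0, "wy": -1.35, "wz": 0, "jaw": 0}
    - {"tx": 0.258, "ty": -0.03, "tz": 0.43, "wx": 0, "wy": -1.5, "wz": 0, "jaw": 0}

```text
t: 5.95
eef_pos: [0.497, 0.0688, 0.2989]
eef_rot: [-0.437, -0.556, 0.556, 0.436]
wrist_force: [0.4, -1.4, 0.1]
finger_gap: 0.0457
```

```bash
cat > p5.py <<'E'
from now import *
for l in(28,32):
    T=toolR(18.6,l,1); P=grip2tcp(g+[0,0,.1],T)-.02*T[:,1]
    print(l,P,rel(s,P,T))
    q=run(q0,[(P,T),(grip2tcp(g,T),T)])
    y=np.radians(4.5); X=rz(y)[:,0]; h=np.array([.681,-.058,0])+rz(y)@[-.04,0,.13]
    H=toolR(4.5,l,1); run(q,[(grip2tcp(g+[-.03,-.03,.13],T),T),(grip2tcp(h+[0,0,.02]-.06*X,H),H),(grip2tcp(h+[0,0,.02],H),H),(grip2tcp(h,H),H)])
E
python3 p5.py
```

```text
5.95 q [ 0.9274  0.5054 -1.4674  1.8107  0.5232  1.3111  1.1388] pos [0.497  0.0688 0.2989] F [ 0.41   -1.3725  0.1075] gap 0.045730018591506015
model err [0.003  0.0197 0.0111]
28 [0.5261 0.1804 0.1469] (array([ 0.1016,  0.1519, -0.0546]), array([-0.4875, -0.0826, -0.0219]))
4 err 0.0000 0.000 [ 0.5323  0.3799 -0.9925  2.2562  1.1407  0.3589  0.5199]
3 err 0.0000 0.000 [ 0.2162  0.609  -0.6368  2.2712  2.0254  0.3432 -0.3143]
3 err 0.0000 0.000 [ 0.6114  0.2663 -0.987   2.3094  0.8683  0.2782  0.7972]
5 err 0.0000 0.000 [ 0.9018  0.4503 -0.8568  2.171   0.9072  0.2737  0.9944]
2 err 0.0000 0.000 [ 0.8087  0.5416 -0.8216  2.0349  0.9254  0.3467  0.985 ]
1 err 0.0000 0.000 [ 0.7514  0.5571 -0.7482  2.0436  0.9807  0.3014  0.9288]
32 [0.526  0.1803 0.1468] (array([ 0.1016,  0.152 , -0.0545]), array([-0.5573, -0.082 , -0.0249]))
4 err 0.0000 0.000 [ 0.3618  0.2992 -0.7742  2.3078  1.3606  0.2149  0.2714]
3 err 0.0000 0.000 [ 0.291   0.6566 -0.72    2.3139  2.253   0.4494 -0.4981]
3 err 0.0000 0.000 [ 0.7922  0.3545 -1.2066  2.3579  1.3791  0.3203  0.3255]
5 err 0.0000 0.000 [ 1.0486  0.5279 -1.0288  2.2183  1.3933  0.2963  0.5644]
2 err 0.0000 0.000 [ 0.9627  0.633  -1.0166  2.0839  1.3539  0.388   0.6293]
1 err 0.0000 0.000 [ 0.9133  0.6458 -0.9488  2.0918  1.4508  0.3544  0.5348]
```

Emit:
drive_tool:
  targets:
    - {"tx": 0.025, "ty": 0.03, "tz": -0.011, "wx": -0.105, "wy": -0.017, "wz": -0.005, "jaw": 0}
    - {"tx": 0.05, "ty": 0.06, "tz": -0.022, "wx": -0.21, "wy": -0.033, "wz": -0.01, "jaw": 0}
    - {"tx": 0.075, "ty": 0.09, "tz": -0.033, "wx": -0.315, "wy": -0.05, "wz": -0.014, "jaw": 0}
    - {"tx": 0.1016, "ty": 0.12, "tz": -0.044, "wx": -0.42, "wy": -0.066, "wz": -0.019, "jaw": 0}
    - {"tx": 0.1016, "ty": 0.152, "tz": -0.0545, "wx": -0.522, "wy": -0.082, "wz": -0.023, "jaw": 0}
    - {"tx": 0.1016, "ty": 0.152, "tz": -0.0545, "wx": -0.522, "wy": -0.082, "wz": -0.023, "jaw": 0}

```text
t: 6.55
eef_pos: [0.5241, 0.1791, 0.1451]
eef_rot: [0.506, 0.702, -0.406, -0.293]
wrist_force: [0.9, -0.2, -0.2]
finger_gap: 0.0457
```

```bash
cat > p6.py <<'E'
from now import *
T=toolR(18.6,30,1); print(rel(s,grip2tcp(g,T),T))
run(q0,[(grip2tcp(g,T),T)])
c=grab(arm,'wrist','w6'); print(proj(c,[(.5265,.1805,.062)]))
E
python3 p6.py
```

```text
6.55 q [ 0.4619  0.3268 -0.9602  2.302   1.2506  0.3212  0.3422] pos [0.5241 0.1791 0.1451] F [ 0.9476 -0.2345 -0.178 ] gap 0.04568395505506754
model err [-0.0158  0.0187  0.0048]
(array([0.0006, 0.1062, 0.047 ]), array([-0.0014, -0.0024, -0.0008]))
3 err 0.0000 0.000 [ 0.2697  0.6384 -0.698   2.2929  2.1407  0.404  -0.403 ]
[[313.8512 185.4246]]
```

View pics/w6.png

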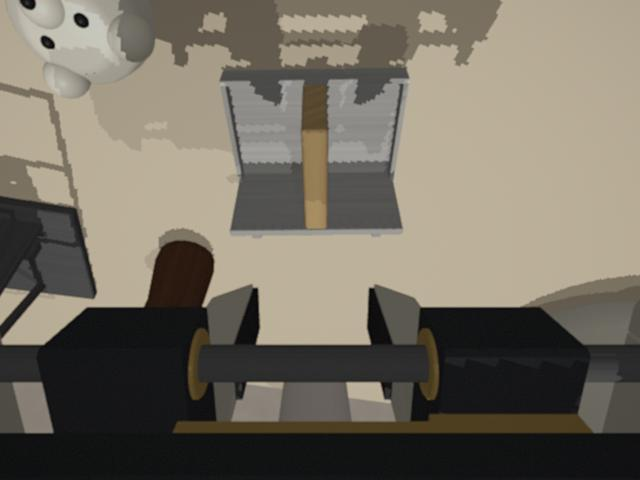

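The wrist view (camera now on the near side) shows the handle top from (314,129) to (316,228) and the plate's top edge at row 231, x 231–402. The predicted grip point (314,185) lies on the handle.

Run:
```python
from h import *
c=load('w6'); h=onz(c,[(314.8,129),(315.5,228),(402,230),(231,232)],.062); print(h,h[:2].mean(0)); d=h[1]-h[0];print(np.degrees(np.arctan2(d[1],d[0]))); d=h[3]-h[2];print(np.degrees(np.arctan2(d[1],d[0]))-90)
```

```text
[[0.4917 0.1694 0.062 ]
 [0.5589 0.1924 0.062 ]
 [0.5434 0.2447 0.062 ]
 [0.5792 0.1428 0.062 ]] [0.5253 0.1809 0.062 ]
18.955176154670255
-160.67514246946297
```

Emit:
drive_tool:
  targets:
    - {"tx": 0, "ty": 0.03, "tz": 0.013, "wx": -0.001, "wy": 0, "wz": 0, "jaw": 0}
    - {"tx": 0, "ty": 0.06, "tz": 0.027, "wx": -0.001, "wy": -0.003, "wz": 0, "jaw": 0}
    - {"tx": 0.0005, "ty": 0.085, "tz": 0.038, "wx": -0.001, "wy": -0.006, "wz": 0, "jaw": 0}
    - {"tx": 0.0005, "ty": 0.1, "tz": 0.044, "wx": -0.001, "wy": -0.006, "wz": 0, "jaw": 0}
    - {"tx": 0.0005, "ty": 0.106, "tz": 0.047, "wx": -0.001, "wy": -0.006, "wz": 0, "jaw": 0}
    - {"tx": 0.0005, "ty": 0.106, "tz": 0.047, "wx": -0.001, "wy": -0.006, "wz": 0, "jaw": 0}

```text
t: 7.2
eef_pos: [0.5371, 0.1834, 0.0307]
eef_rot: [0.506, 0.703, -0.407, -0.292]
wrist_force: [0.8, -0.9, 0.1]
finger_gap: 0.0458
```

```bash
python3 p6.py
```

```text
7.2 q [ 0.2851  0.6411 -0.7897  2.3126  2.0481  0.4684 -0.3533] pos [0.5371 0.1834 0.0307] F [ 0.8322 -0.8523  0.0761] gap 0.04575388656579208
model err [-0.0186  0.0193  0.0079]
(array([0.0006, 0.0002, 0.0018]), array([-0.0018,  0.0001, -0.0013]))
1 err 0.0000 0.000 [ 0.3266  0.6696 -0.7682  2.2929  2.1019  0.4463 -0.3402]
[[314.3336 365.9294]]
```

Close the jaws.

Emit:
drive_tool:
  targets:
    - {"tx": 0, "ty": 0, "tz": 0, "wx": 0, "wy": 0, "wz": 0, "jaw": 0.9}
    - {"tx": 0, "ty": 0, "tz": 0, "wx": 0, "wy": 0, "wz": 0, "jaw": 1}
    - {"tx": 0, "ty": 0, "tz": 0, "wx": 0, "wy": 0, "wz": 0, "jaw": 1}
    - {"tx": 0, "ty": 0, "tz": 0, "wx": 0, "wy": 0, "wz": 0, "jaw": 1}
    - {"tx": 0, "ty": 0, "tz": 0, "wx": 0, "wy": 0, "wz": 0, "jaw": 1}
  force: 45

```text
t: 7.75
eef_pos: [0.5378, 0.1838, 0.0324]
eef_rot: [0.506, 0.704, -0.406, -0.29]
wrist_force: [-1.8, -0.5, 6.4]
finger_gap: 0.014
```

```bash
cat > p7.py <<'E'
from now import *
T=toolR(19,30,1); H=toolR(4.5,30,1); y=np.radians(4.5); X=rz(y)[:,0]; h=np.array([.681,-.058,0])+rz(y)@[-.04,0,.13]
P=[(grip2tcp(g+[0,0,.12],T),T),(grip2tcp(h+[0,0,.03]-.09*X+[-.01,.12,0],T),T),(grip2tcp(h+[0,0,.017]-.06*X,H),H)]
for p,R in P: print(p,rel(s,p,R))
run(q0,P,pos=.04,ang=.1)
E
python3 p7.py
```

```text
7.75 q [ 0.2836  0.637  -0.7891  2.3135  2.0516  0.4681 -0.3565] pos [0.5378 0.1838 0.0324] F [-1.7565 -0.5287  6.4262] gap 0.013973007719327968
model err [-0.0187  0.0193  0.0078]
[0.5355 0.1836 0.1495] (array([ 0.0002, -0.1025, -0.0568]), array([ 0.0019, -0.0034, -0.0056]))
[0.5504 0.0549 0.1435] (array([-0.1265, -0.1105, -0.0302]), array([ 0.0019, -0.0034, -0.0056]))
[ 0.5908 -0.0651  0.1305] (array([-0.2531, -0.099 , -0.0234]), array([0.0023, 0.2156, 0.1211]))
3 err 0.0000 0.000 [ 0.3717  0.3192 -0.7911  2.2585  1.099   0.2535  0.5461]
4 err 0.0000 0.000 [ 0.8748  0.4    -1.0074  2.2767  0.9515  0.2158  1.0008]
4 err 0.0000 0.000 [ 0.8638  0.4332 -0.7972  2.1964  0.9927  0.2024  0.9065]
```

Emit:
drive_tool:
  targets:
    - {"tx": 0, "ty": -0.02, "tz": -0.011, "wx": 0, "wy": 0, "wz": 0, "jaw": 1}
    - {"tx": 0, "ty": -0.05, "tz": -0.028, "wx": 0, "wy": 0, "wz": 0, "jaw": 1}
    - {"tx": 0, "ty": -0.08, "tz": -0.044, "wx": 0, "wy": 0, "wz": 0, "jaw": 1}
    - {"tx": 0, "ty": -0.103, "tz": -0.057, "wx": 0, "wy": 0, "wz": 0, "jaw": 1}
    - {"tx": -0.03, "ty": -0.105, "tz": -0.05, "wx": 0, "wy": 0, "wz": 0, "jaw": 1}
    - {"tx": -0.06, "ty": -0.107, "tz": -0.043, "wx": 0, "wy": 0, "wz": 0, "jaw": 1}
    - {"tx": -0.095, "ty": -0.109, "tz": -0.036, "wx": 0, "wy": 0, "wz": 0, "jaw": 1}
    - {"tx": -0.126, "ty": -0.11, "tz": -0.03, "wx": 0, "wy": 0, "wz": 0, "jaw": 1}

```text
t: 8.55
eef_pos: [0.5495, 0.0532, 0.1422]
eef_rot: [0.506, 0.703, -0.407, -0.29]
wrist_force: [0.2, -0.4, -2.5]
finger_gap: 0.0137
```

```bash
python3 p7.py
python3 - <<'E'
from cell import arm
from h import *
grab(arm,'top','top7');grab(arm,'side','side7')
E
```

```text
8.55 q [ 0.8528  0.3738 -1.0275  2.2936  1.0017  0.2251  0.8996] pos [0.5495 0.0532 0.1422] F [ 0.1884 -0.4432 -2.5335] gap 0.013741958985990952
model err [-0.0076  0.0176  0.0055]
[0.5355 0.1836 0.1495] (array([ 0.128 ,  0.0073, -0.0285]), array([-0.    , -0.0033, -0.0071]))
[0.5504 0.0549 0.1435] (array([ 0.0013, -0.0005, -0.0019]), array([-0.    , -0.0033, -0.0071]))
[ 0.5908 -0.0651  0.1305] (array([-0.1252,  0.0113,  0.005 ]), array([0.0005, 0.2159, 0.1194]))
3 err 0.0000 0.000 [ 0.3954  0.3271 -0.8196  2.2585  1.123   0.2639  0.526 ]
4 err 0.0000 0.000 [ 0.8859  0.407  -1.0221  2.2767  0.9773  0.223   0.9778]
4 err 0.0000 0.000 [ 0.8778  0.4394 -0.8149  2.1964  1.02    0.2101  0.8827]
```

Emit:
drive_tool:
  targets:
    - {"tx": -0.031, "ty": 0.003, "tz": 0.001, "wx": 0, "wy": 0.054, "wz": 0.03, "jaw": 1}
    - {"tx": -0.062, "ty": 0.006, "tz": 0.002, "wx": 0, "wy": 0.108, "wz": 0.06, "jaw": 1}
    - {"tx": -0.094, "ty": 0.008, "tz": 0.003, "wx": 0, "wy": 0.162, "wz": 0.09, "jaw": 1}
    - {"tx": -0.125, "ty": 0.011, "tz": 0.005, "wx": 0, "wy": 0.216, "wz": 0.12, "jaw": 1}
    - {"tx": -0.125, "ty": 0.011, "tz": 0.005, "wx": 0, "wy": 0.216, "wz": 0.12, "jaw": 1}
    - {"tx": -0.125, "ty": 0.011, "tz": 0.005, "wx": 0, "wy": 0.216, "wz": 0.12, "jaw": 1}

```text
t: 9.25
eef_pos: [0.5907, -0.0622, 0.1302]
eef_rot: [0.587, 0.636, -0.367, -0.34]
wrist_force: [0.3, 0.1, -1.0]
finger_gap: 0.014
```

Run:
```python
from now import *
T=toolR(4.5,30,1); print(Ro.from_quat(s['eef_rot']).as_matrix()-T)
ims=[grab(arm,n,n+'8')['image'] for n in('top','side','wrist')]
def crop(c,u,v,w,h,k): return cv2.resize(c[v:v+h,u:u+w],None,fx=k,fy=k,interpolation=cv2.INTER_CUBIC)
a=crop(ims[0],290,140,120,90,10/3); b=crop(ims[1],295,190,120,90,10/3)
w=cv2.resize(ims[2][:480],(400,300)); w2=np.zeros((300,400,3),np.uint8)
cv2.imwrite('pics/m8.png',np.vstack([np.hstack([a,b]),np.hstack([w,crop(ims[2],180,0,280,210,10/7)])]))
```

```text
9.25 q [ 0.8522  0.4161 -0.8402  2.2165  1.0693  0.2238  0.7817] pos [ 0.5907 -0.0622  0.1302] F [ 0.2939  0.1162 -1.0424] gap 0.013992811698302245
model err [-0.0064  0.0216  0.0055]
[[-0.0004 -0.      0.    ]
 [-0.      0.0019  0.0006]
 [ 0.002   0.0001 -0.0001]]
```

View pics/m8.png

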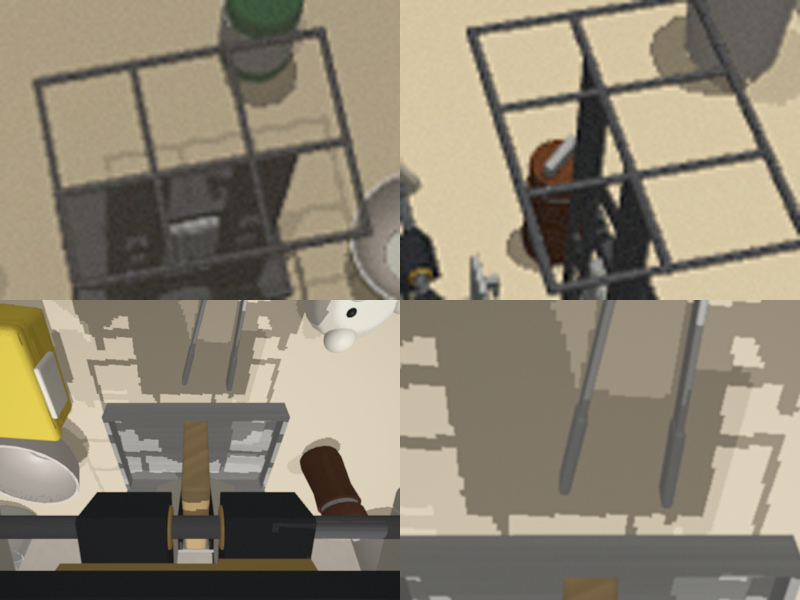

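The caddy sits straight in the jaws, and the wrist view does not see the rack. The top crop shows the catch (bright, ~(195,225) in the crop) and the dark slots. I'll check the rack pose estimate on an enlarged view.

```bash
cat > ov.py <<'E'
from h import *
def rz(a): c,s=np.cos(a),np.sin(a); return np.array([[c,-s,0],[s,c,0],[0,0,1]])
def rack(o,yaw,P): return np.array([o[0],o[1],0])+np.array(P)@rz(np.radians(yaw)).T
def rect(y0,y1,z0,z1,x=0): return [(x,y0,z0),(x,y1,z0),(x,y1,z1),(x,y0,z1)]
def draw(tag,o,yaw,u,v,w,h,k):
    c=load(tag); im=c['image'][v:v+h,u:u+w]; im=cv2.convertScaleAbs(cv2.resize(im,None,fx=k,fy=k,interpolation=cv2.INTER_CUBIC),alpha=1.7,beta=0)
    def pl(P,col): cv2.polylines(im,[np.round((proj(c,rack(o,yaw,P))-[u,v]+.5)*k).astype(int)],True,col,1,cv2.LINE_AA)
    for s in(1,-1):
        pl(rect(s*40-20,s*40+20,0.01*1000,330).__class__([(x/1000,y/1000,z/1000) for x,y,z in rect(s*40-20,s*40+20,10,330)]),(0,255,0))
        for z in(80,130,180): pl([(x/1000,y/1000,zz/1000) for x,y,zz in rect(s*40-8,s*40+8,z,z+30)],(0,0,255))
    pl([(-.06,-.09,.333),(-.06,.09,.333),(.07,.09,.333),(.07,-.09,.333)],(255,255,0))
    return im
E
python3 - <<'E'
from ov import *
o=(.681,-.058)
a=draw('top0',o,4.5,295,145,110,100,4); b=draw('side0',o,4.5,320,185,90,150,4)
cv2.imwrite('pics/m9.png',np.hstack([cv2.copyMakeBorder(a,0,600-a.shape[0],0,0,0),b])[:600,:800])
E
```

```text
(no output)
```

View pics/m9.png

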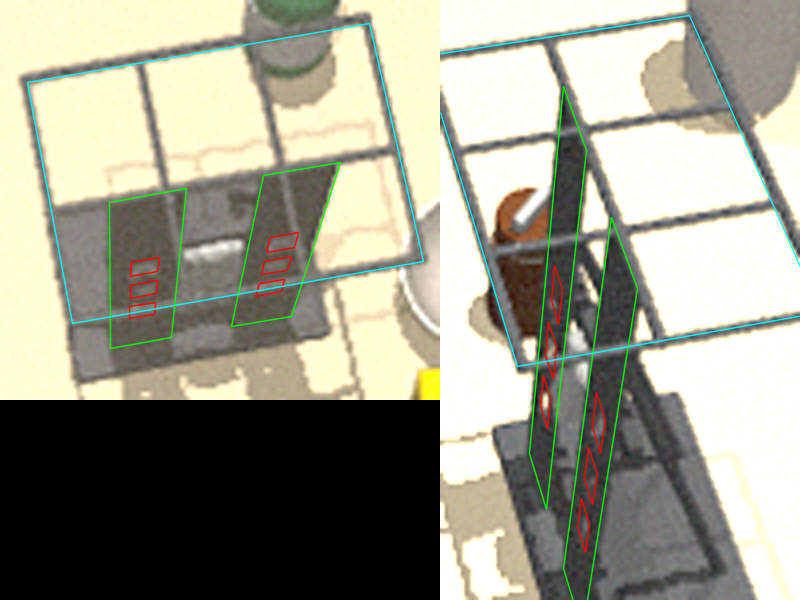

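The overlay fits the rack uprights, slots and shelf within about 2 mm. Next I'll check the caddy's pose in the hand using the side view.

Run:
```python
from ov import *
from cell import arm
s=arm.observe(); c=load('side8'); tcp=s['eef_pos']
T=Ro.from_quat(s['eef_rot']).as_matrix(); y=np.radians(4.5); X=rz(y)
G=tcp+X@[-.0119,0,.0136]; print('G',G, 'goal',rack((.681,-.058),4.5,[(-.1,0,.147)]))
u,v,w,h,k=265,190,100,100,6
im=cv2.resize(c['image'][v:v+h,u:u+w],None,fx=k,fy=k,interpolation=cv2.INTER_CUBIC)
def pl(P,col):
    q=proj(c,G+np.array(P)/1000@X.T); print(q[0]); cv2.polylines(im,[np.round((q-[u,v]+.5)*k).astype(int)],True,col,1,cv2.LINE_AA)
pl([(40,-55,16),(40,55,16),(40,55,-46),(40,-55,-46)],(0,255,0))
pl([(40,-40,8),(50.5,-40,8),(50.5,-40,-12),(46.5,-40,-12),(46.5,-40,0),(40,-40,0)],(0,0,255))
pl([(40,40,8),(50.5,40,8),(50.5,40,-12),(46.5,40,-12),(46.5,40,0),(40,40,0)],(0,0,255))
pl([(-40,-55,-46),(40,-55,-46),(40,-55,-32),(-40,-55,-32)],(255,255,0))
cv2.imwrite('pics/m10.png',im)
```

```text
G [ 0.5788 -0.0621  0.1441] goal [[ 0.5813 -0.0658  0.147 ]]
[328.9388 309.9052]
[327.1179 305.5837]
[318.5458 273.7295]
[290.5161 332.1737]
```

View pics/m10.png

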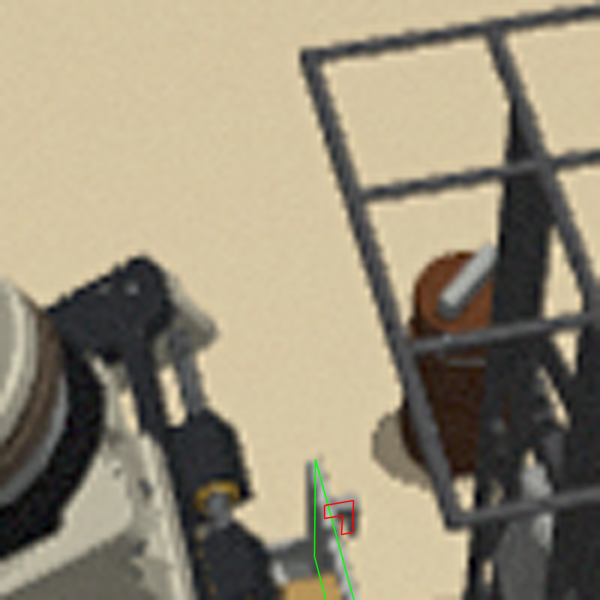

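```bash
cat > p8.py <<'E'
from now import *
from ov import rack
X=rz(np.radians(4.5)); T=toolR(4.5,30,1); off=X@[-.0119,0,.0136]
print('G now in rack', X.T@(s['eef_pos']+off-np.array([.681,-.058,0]))*1000, 'rotvec err',Ro.from_matrix(T.T@Ro.from_quat(s['eef_rot']).as_matrix()).as_rotvec())
for d in [(-.060,.017),(-.012,.017),(0,.017),(.003,.017),(.002,.008),(.002,0),(.002,-.004)]:
    p=rack((.681,-.058),4.5,[(-.04+d[0],0,.13+d[1])])[0]-off; print(d,*[a.round(4).tolist() for a in rel(s,p,T)])
E
python3 p8.py
```

```text
9.4 q [ 0.8524  0.4157 -0.8421  2.217   1.0693  0.2238  0.782 ] pos [ 0.5907 -0.0612  0.1305] F [-0.3976  0.6192 -2.0405] gap 0.013677621608525247
model err [-0.0064  0.0216  0.0055]
G now in rack [-102.1965    3.943   144.0797] rotvec err [-0.0006 -0.0011 -0.003 ]
(-0.06, 0.017) [-0.0039, -0.0014, -0.0034] [0.0006, 0.0011, 0.003]
(-0.012, 0.017) [-0.0041, 0.0226, -0.0449] [0.0006, 0.0011, 0.003]
(0, 0.017) [-0.0041, 0.0286, -0.0553] [0.0006, 0.0011, 0.003]
(0.003, 0.017) [-0.0041, 0.0301, -0.0579] [0.0006, 0.0011, 0.003]
(0.002, 0.008) [-0.0041, 0.0374, -0.0525] [0.0006, 0.0011, 0.003]
(0.002, 0) [-0.0041, 0.0443, -0.0485] [0.0006, 0.0011, 0.003]
(0.002, -0.004) [-0.0041, 0.0478, -0.0465] [0.0006, 0.0011, 0.003]
```

Emit:
drive_tool:
  targets:
    - {"tx": -0.004, "ty": -0.001, "tz": -0.003, "wx": 0, "wy": 0.001, "wz": 0.003, "jaw": 1}
    - {"tx": -0.004, "ty": 0.007, "tz": -0.018, "wx": 0, "wy": 0.001, "wz": 0.003, "jaw": 1}
    - {"tx": -0.004, "ty": 0.015, "tz": -0.032, "wx": 0, "wy": 0.001, "wz": 0.003, "jaw": 1}
    - {"tx": -0.004, "ty": 0.0225, "tz": -0.045, "wx": 0, "wy": 0.001, "wz": 0.003, "jaw": 1}
    - {"tx": -0.004, "ty": 0.0225, "tz": -0.045, "wx": 0, "wy": 0.001, "wz": 0.003, "jaw": 1}

```text
t: 9.9
eef_pos: [0.6419, -0.0626, 0.1334]
eef_rot: [0.589, 0.635, -0.367, -0.34]
wrist_force: [-6.1, -0.4, 0.3]
finger_gap: 0.0141
```

```bash
python3 p8.py
python3 - <<'E'
from ov import *
from cell import arm
s=arm.observe(); c=grab(arm,'side','side11'); y=np.radians(4.5); X=rz(y); G=s['eef_pos']+X@[-.0119,0,.0136]
u,v,w,h,k=300,230,90,100,6
im=draw('side11',(.681,-.058),4.5,u,v,w,h,k)
def pl(P,col):
    q=proj(c,G+np.array(P)/1000@X.T); cv2.polylines(im,[np.round((q-[u,v]+.5)*k).astype(int)],True,col,1,cv2.LINE_AA)
pl([(40,-55,16),(40,55,16),(40,55,-46),(40,-55,-46)],(255,0,255))
for a in(-40,40): pl([(40,a,8),(50.5,a,8),(50.5,a,-12),(46.5,a,-12),(46.5,a,0),(40,a,0)],(255,0,255))
cv2.imwrite('pics/m11.png',im)
E
```

```text
9.9 q [ 0.8106  0.499  -0.8449  2.1012  1.0583  0.3031  0.8109] pos [ 0.6419 -0.0626  0.1334] F [-6.1339 -0.3908  0.2957] gap 0.014090127305315874
model err [-0.0076  0.0222  0.0063]
G now in rack [-51.1996  -1.4844 147.0352] rotvec err [-0.0002  0.002   0.0012]
(-0.06, 0.017) [0.0014, -0.0244, 0.0423] [0.0002, -0.002, -0.0012]
(-0.012, 0.017) [0.0015, -0.0004, 0.0007] [0.0002, -0.002, -0.0012]
(0, 0.017) [0.0015, 0.0056, -0.0097] [0.0002, -0.002, -0.0012]
(0.003, 0.017) [0.0015, 0.0071, -0.0123] [0.0002, -0.002, -0.0012]
(0.002, 0.008) [0.0015, 0.0144, -0.0069] [0.0002, -0.002, -0.0012]
(0.002, 0) [0.0015, 0.0214, -0.0029] [0.0002, -0.002, -0.0012]
(0.002, -0.004) [0.0015, 0.0248, -0.0009] [0.0002, -0.002, -0.0012]
```

View pics/m11.png

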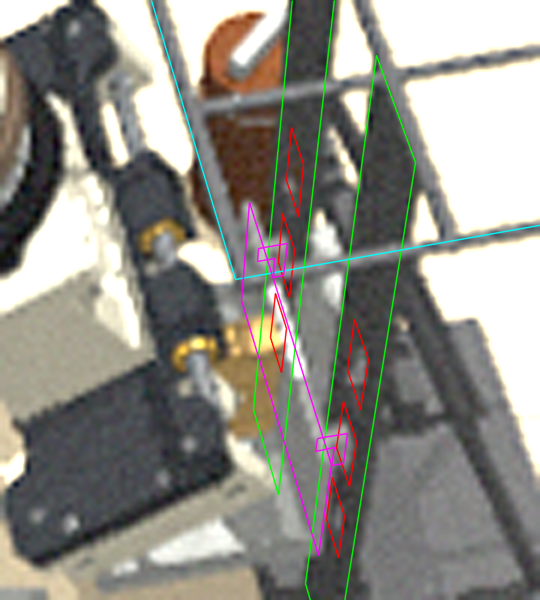

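The overlay puts both claws at the height and side position of the middle slots (right claw near (330,440), slot (345,445)). The 6 N fits catch contact, so I'll ease in.

Emit:
drive_tool:
  targets:
    - {"tx": 0.001, "ty": 0.001, "tz": -0.0017, "wx": 0, "wy": -0.002, "wz": 0, "jaw": 1}
    - {"tx": 0.0015, "ty": 0.002, "tz": -0.0035, "wx": 0, "wy": -0.002, "wz": 0, "jaw": 1}
    - {"tx": 0.0015, "ty": 0.0025, "tz": -0.0043, "wx": 0, "wy": -0.002, "wz": 0, "jaw": 1}

```text
t: 10.25
eef_pos: [0.6439, -0.0622, 0.1322]
eef_rot: [0.589, 0.634, -0.369, -0.34]
wrist_force: [-6.8, -1.9, -1.3]
finger_gap: 0.0137
```

```bash
python3 p8.py | head -4
```

```text
10.25 q [ 0.8021  0.5034 -0.8408  2.0954  1.0608  0.31    0.8084] pos [ 0.6439 -0.0622  0.1322] F [-6.826  -1.9207 -1.2741] gap 0.013661523217358728
model err [-0.0077  0.0223  0.0064]
G now in rack [-49.2122  -1.2902 145.8175] rotvec err [0.0032 0.0005 0.0037]
(-0.06, 0.017) [0.0012, -0.0263, 0.0435] [-0.0032, -0.0005, -0.0037]
```

Emit:
drive_tool:
  targets:
    - {"tx": 0, "ty": 0.0005, "tz": -0.002, "wx": 0, "wy": 0, "wz": 0, "jaw": 1}
    - {"tx": 0, "ty": 0.0015, "tz": -0.004, "wx": 0, "wy": 0, "wz": 0, "jaw": 1}
    - {"tx": 0, "ty": 0.002, "tz": -0.005, "wx": 0, "wy": 0, "wz": 0, "jaw": 1}

```text
t: 10.55
eef_pos: [0.6474, -0.062, 0.1315]
eef_rot: [0.588, 0.633, -0.37, -0.341]
wrist_force: [-9.2, -1.7, -2.2]
finger_gap: 0.0142
```

```bash
python3 p8.py | head -4
```

```text
10.55 q [ 0.7988  0.5121 -0.8427  2.0851  1.057   0.3202  0.8137] pos [ 0.6474 -0.062   0.1315] F [-9.1593 -1.6694 -2.2485] gap 0.014174115963285565
model err [-0.0077  0.0224  0.0066]
G now in rack [-45.7079  -1.305  145.1064] rotvec err [0.0066 0.0009 0.0038]
(-0.06, 0.017) [0.0012, -0.0285, 0.0463] [-0.0066, -0.0009, -0.0038]
```

Emit:
drive_tool:
  targets:
    - {"tx": 0, "ty": 0, "tz": -0.002, "wx": -0.003, "wy": 0, "wz": -0.002, "jaw": 1}
    - {"tx": 0, "ty": 0.001, "tz": -0.004, "wx": -0.006, "wy": 0, "wz": -0.003, "jaw": 1}
    - {"tx": 0, "ty": 0.002, "tz": -0.006, "wx": -0.006, "wy": 0, "wz": -0.003, "jaw": 1}
    - {"tx": 0, "ty": 0.002, "tz": -0.006, "wx": -0.006, "wy": 0, "wz": -0.003, "jaw": 1}

```text
t: 10.95
eef_pos: [0.6498, -0.062, 0.1305]
eef_rot: [0.587, 0.634, -0.37, -0.341]
wrist_force: [-22.7, -3.0, 5.3]
finger_gap: 0.0138
```

```bash
python3 p8.py | head -4
```

```text
10.95 q [ 0.7967  0.5183 -0.8418  2.0795  1.0585  0.3225  0.816 ] pos [ 0.6498 -0.062   0.1305] F [-22.6713  -2.972    5.2615] gap 0.013812066546649217
model err [-0.0077  0.0224  0.0066]
G now in rack [-43.3254  -1.5077 144.1076] rotvec err [ 0.0071 -0.0003  0.0026]
(-0.06, 0.017) [0.0014, -0.0305, 0.0479] [-0.0071, 0.0003, -0.0026]
```

Emit:
drive_tool:
  targets:
    - {"tx": 0, "ty": 0.001, "tz": 0.002, "wx": 0, "wy": 0, "wz": 0, "jaw": 1}
    - {"tx": 0, "ty": 0.003, "tz": 0.003, "wx": 0, "wy": 0, "wz": 0, "jaw": 1}
    - {"tx": 0, "ty": 0.0045, "tz": 0.004, "wx": 0, "wy": 0, "wz": 0, "jaw": 1}
    - {"tx": 0, "ty": 0.006, "tz": 0.005, "wx": 0, "wy": 0, "wz": 0, "jaw": 1}
    - {"tx": 0, "ty": 0.008, "tz": 0.006, "wx": 0, "wy": 0, "wz": 0, "jaw": 1}
    - {"tx": 0, "ty": 0.008, "tz": 0.006, "wx": 0, "wy": 0, "wz": 0, "jaw": 1}

```text
t: 11.55
eef_pos: [0.6498, -0.0616, 0.1215]
eef_rot: [0.588, 0.635, -0.369, -0.34]
wrist_force: [-20.5, -2.1, 3.2]
finger_gap: 0.0139
```

```bash
python3 p8.py | head -4
```

```text
11.55 q [ 0.7659  0.523  -0.8026  2.0866  1.101   0.2972  0.7722] pos [ 0.6498 -0.0616  0.1215] F [-20.4739  -2.1415   3.1992] gap 0.013914308482764516
model err [-0.0081  0.0226  0.0065]
G now in rack [-43.2831  -1.1502 135.0557] rotvec err [ 0.0044 -0.0006  0.0017]
(-0.06, 0.017) [0.0011, -0.0385, 0.0433] [-0.0044, 0.0006, -0.0017]
```

Emit:
drive_tool:
  targets:
    - {"tx": 0, "ty": 0.001, "tz": 0.002, "wx": 0, "wy": 0, "wz": 0, "jaw": 1}
    - {"tx": 0, "ty": 0.0025, "tz": 0.003, "wx": 0, "wy": 0, "wz": 0, "jaw": 1}
    - {"tx": 0, "ty": 0.004, "tz": 0.004, "wx": 0, "wy": 0, "wz": 0, "jaw": 1}
    - {"tx": 0, "ty": 0.005, "tz": 0.0045, "wx": 0, "wy": 0, "wz": 0, "jaw": 1}
    - {"tx": 0, "ty": 0.005, "tz": 0.0045, "wx": 0, "wy": 0, "wz": 0, "jaw": 1}

```text
t: 12.05
eef_pos: [0.6498, -0.0614, 0.1163]
eef_rot: [0.588, 0.635, -0.368, -0.339]
wrist_force: [-19.7, -2.6, 8.4]
finger_gap: 0.0137
```

```bash
python3 p8.py | head -4
```

```text
12.05 q [ 0.7462  0.525  -0.7774  2.0916  1.1332  0.2803  0.7386] pos [ 0.6498 -0.0614  0.1163] F [-19.6554  -2.6184   8.3645] gap 0.01374001899321829
model err [-0.0084  0.0228  0.0064]
G now in rack [-43.2544  -0.9531 129.8894] rotvec err [ 0.0015 -0.0009  0.0015]
(-0.06, 0.017) [0.0009, -0.0431, 0.0407] [-0.0015, 0.0009, -0.0015]
```

Emit:
drive_tool:
  targets:
    - {"tx": 0, "ty": 0.0005, "tz": 0.002, "wx": 0, "wy": 0, "wz": 0, "jaw": 1}
    - {"tx": 0, "ty": 0.001, "tz": 0.0035, "wx": 0, "wy": 0, "wz": 0, "jaw": 1}
    - {"tx": 0, "ty": 0.002, "tz": 0.004, "wx": 0, "wy": 0, "wz": 0, "jaw": 1}
    - {"tx": 0, "ty": 0.002, "tz": 0.004, "wx": 0, "wy": 0, "wz": 0, "jaw": 1}

```text
t: 12.45
eef_pos: [0.6497, -0.0615, 0.1159]
eef_rot: [0.589, 0.636, -0.367, -0.337]
wrist_force: [-30.1, -4.0, 29.5]
finger_gap: 0.014
```

```bash
python3 p8.py | head -4
```

```text
12.45 q [ 0.7373  0.5206 -0.7648  2.097   1.1557  0.2686  0.715 ] pos [ 0.6497 -0.0615  0.1159] F [-30.1168  -4.0129  29.4585] gap 0.013966857788532296
model err [-0.0086  0.0229  0.0062]
G now in rack [-43.3409  -1.0255 129.493 ] rotvec err [-0.0042 -0.0023  0.0028]
(-0.06, 0.017) [0.001, -0.0437, 0.0401] [0.0042, 0.0023, -0.0028]
```

Emit:
drive_tool:
  targets:
    - {"tx": 0, "ty": -0.001, "tz": 0, "wx": 0, "wy": 0, "wz": 0, "jaw": 1}
    - {"tx": 0, "ty": -0.0025, "tz": 0, "wx": 0, "wy": 0, "wz": 0, "jaw": 1}
    - {"tx": 0, "ty": -0.0025, "tz": 0, "wx": 0, "wy": 0, "wz": 0, "jaw": 1}

```text
t: 12.75
eef_pos: [0.6496, -0.0612, 0.1168]
eef_rot: [0.588, 0.637, -0.366, -0.338]
wrist_force: [-8.6, -1.7, 0.8]
finger_gap: 0.0139
```

```bash
python3 p8.py | head -4
python3 - <<'E'
from ov import *
from cell import arm
ims=[grab(arm,n,n+'12') for n in('top','side')]
a=draw('top12',(.681,-.058),4.5,305,175,80,80,5); 
c=load('side12'); b=cv2.convertScaleAbs(cv2.resize(c['image'][240:340,315:395],None,fx=5,fy=5,interpolation=cv2.INTER_CUBIC),alpha=1.7)
t=load('top12'); a=cv2.convertScaleAbs(cv2.resize(t['image'][175:275,305:385],None,fx=5,fy=5,interpolation=cv2.INTER_CUBIC),alpha=1.7)
cv2.imwrite('pics/m12.png',np.hstack([a,b]))
E
```

```text
12.75 q [ 0.7454  0.5217 -0.7731  2.0963  1.1467  0.2702  0.7249] pos [ 0.6496 -0.0612  0.1168] F [-8.6097 -1.6587  0.785 ] gap 0.013902059430063169
model err [-0.0085  0.0228  0.0063]
G now in rack [-43.4467  -0.776  130.4065] rotvec err [-0.0043 -0.0006  0.    ]
(-0.06, 0.017) [0.0008, -0.0428, 0.0405] [0.0043, 0.0006, -0.0]
```

View pics/m12.png

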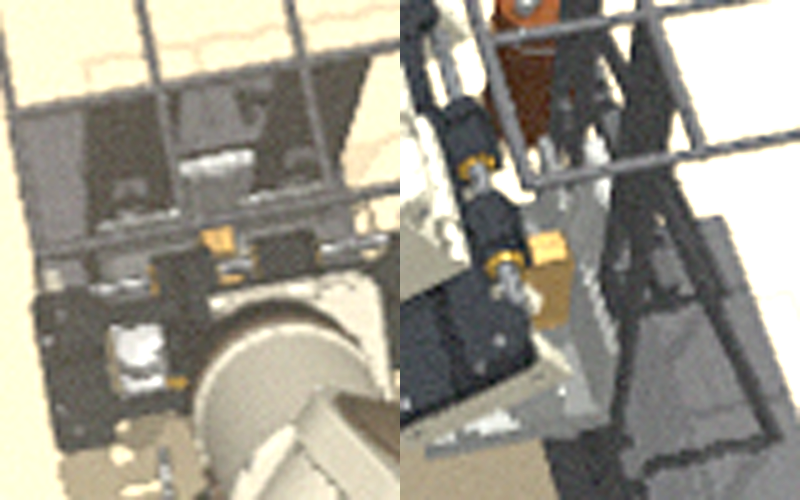

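Side view: the plate lies flat against the uprights, claws through. The catch shows bright around (217,165) in the left crop. I'll compare its appearance with the fully-out state in the earlier frames.

Run:
```python
from ov import *
for t in('top0','top8','top12'):
    im=cv2.cvtColor(load(t)['image'],cv2.COLOR_BGR2GRAY); print(t,im[200:222,345:353].mean(1).astype(int))
c=load('top12')
for n,P in(('catch top',(0,0,.188)),('low end out',(-.009,0,.149)),('low end flush',(0,0,.149)),('plate top rear',(0,0,.146)),('plate top front',(-.005,0,.146))): print(n,proj(c,rack((.681,-.058),4.5,[P])))
```

```text
top0 [ 75  77  78  74  60  79 122 132 109  93  77  68  70  72  71  71  68  67
  75  67  64  59]
top8 [ 77  79  80  79  62  81 127 138 113  97  78  70  72  72  71  72  70  68
  77  68  66  57]
top12 [ 78  80  80  77  62  80 128 137 112  97  78  70  72  72  73  73  70  69
  76  68  74 100]
catch top [[347.654  208.8555]]
low end out [[347.6595 216.9714]]
low end flush [[346.9331 213.3491]]
plate top rear [[346.8794 213.6838]]
plate top front [[347.2818 215.6905]]
```

The catch rows match the fully-out state to within a few grey levels, so it has snapped out. Releasing and backing off.

Emit:
drive_tool:
  targets:
    - {"tx": 0, "ty": 0, "tz": 0, "wx": 0, "wy": 0, "wz": 0, "jaw": 0.2}
    - {"tx": 0, "ty": 0, "tz": 0, "wx": 0, "wy": 0, "wz": 0, "jaw": 0.1}
    - {"tx": 0, "ty": 0, "tz": 0, "wx": 0, "wy": 0, "wz": 0, "jaw": 0.1}
    - {"tx": 0, "ty": -0.01, "tz": 0.001, "wx": 0, "wy": 0, "wz": 0, "jaw": 0.1}
    - {"tx": 0, "ty": -0.03, "tz": 0.002, "wx": 0, "wy": 0, "wz": 0, "jaw": 0.1}
    - {"tx": 0, "ty": -0.055, "tz": 0.003, "wx": 0, "wy": 0, "wz": 0, "jaw": 0.1}
    - {"tx": 0, "ty": -0.07, "tz": 0.005, "wx": 0, "wy": 0, "wz": 0, "jaw": 0.1}
    - {"tx": 0, "ty": -0.08, "tz": 0.03, "wx": 0, "wy": 0, "wz": 0, "jaw": 0.1}
    - {"tx": 0, "ty": -0.095, "tz": 0.055, "wx": 0, "wy": 0, "wz": 0, "jaw": 0.1}
    - {"tx": 0, "ty": -0.095, "tz": 0.055, "wx": 0, "wy": 0, "wz": 0, "jaw": 0.1}

```text
t: 13.85
eef_pos: [0.5528, -0.0695, 0.1702]
eef_rot: [0.589, 0.636, -0.366, -0.339]
wrist_force: [0.4, 0.6, -0.7]
finger_gap: 0.0415
```

```bash
python3 p8.py | head -3
python3 - <<'E'
from ov import *
from cell import arm
for n in('top','side'): grab(arm,n,n+'13')
t=load('top13')['image'];s=load('side13')['image']
for k in('top0','top13'):
    im=cv2.cvtColor(load(k)['image'],cv2.COLOR_BGR2GRAY); print(k,im[200:222,345:353].mean(1).astype(int))
f=lambda im,u,v:cv2.convertScaleAbs(cv2.resize(im[v:v+100,u:u+80],None,fx=5,fy=5,interpolation=cv2.INTER_CUBIC),alpha=1.6)
cv2.imwrite('pics/m13.png',np.hstack([f(t,305,175),f(s,315,240)]))
E
```

```text
13.85 q [ 1.1815  0.3499 -1.1541  2.2657  0.8398  0.2864  1.0238] pos [ 0.5528 -0.0695  0.1702] F [ 0.3775  0.566  -0.7068] gap 0.04152461387430177
model err [-0.0031  0.0177  0.0053]
G now in rack [-140.5707   -1.4504  183.8383] rotvec err [-0.0031  0.0009  0.001 ]
top0 [ 75  77  78  74  60  79 122 132 109  93  77  68  70  72  71  71  68  67
  75  67  64  59]
top13 [ 77  81  80  77  63  82 126 138 112  98  79  70  71  73  72  70  71  70
  77  70  75 102]
```

View pics/m13.png

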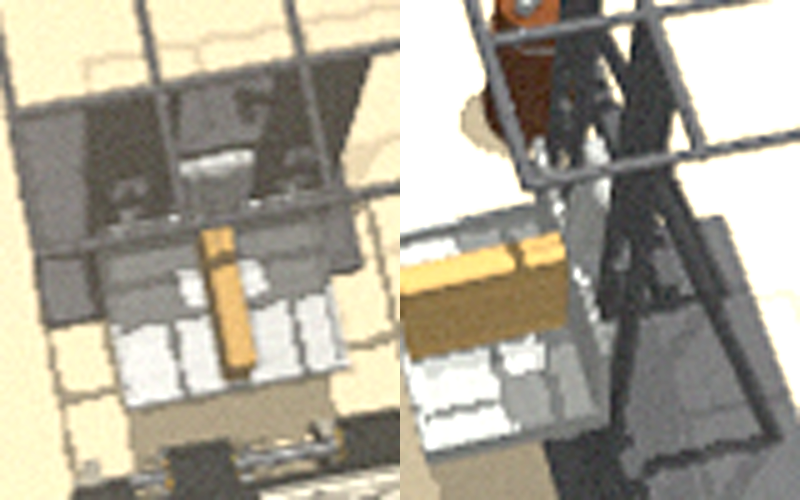

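Run:
```python
from ov import *
from cell import arm
c=load('top13'); print('handle front top, pred',proj(c,rack((.681,-.058),4.5,[(-.077,0,.146)])),'seen (352.6,249)')
a=load('side0')['image'].astype(int);b=load('side13')['image'].astype(int); d=np.abs(a-b).max(2)
for n,(u,v,w,h) in dict(egg=(250,270,32,34),bento=(285,368,66,98),bowl=(347,365,54,60),grinder=(333,230,14,40),tongs=(215,308,70,28)).items(): print(n,(d[v:v+h,u:u+w]>40).mean().round(3))
s=arm.observe(); print(s['wrist_force'],s['joint_vel'].round(3)); print(arm.close_job())
```

```text
handle front top, pred [[353.1395 244.9691]] seen (352.6,249)
egg 0.822
bento 0.0
bowl 0.0
grinder 0.011
tongs 0.484
[ 0.0172  0.0935 -0.5536] [-0.034  0.015  0.013 -0.037  0.004 -0.003 -0.003]
the job is handed in; nothing more can be done
None
```

Run:
```python
from h import *
for t in('top0','top8','top13'):
    im=load(t)['image']; h=cv2.cvtColor(im,cv2.COLOR_BGR2HSV)[285:320,295:328]; m=(h[...,1]<40)&(h[...,2]>130); y,x=np.nonzero(m); print(t,len(x),x.mean()+295,y.mean()+285)
a,b=[load(k)['image'].astype(int) for k in('top0','top13')]; d=np.abs(a-b).max(2)
print('tongs tip top view',(d[335:350,342:356]>40).mean())
b=load('side13')['image']; cv2.imwrite('pics/last.png',b[180:420,200:460])
```

```text
top0 453 310.59823399558496 302.0706401766004
top8 446 310.2847533632287 302.20403587443946
top13 448 310.4888392857143 302.12723214285717
tongs tip top view 0.08571428571428572
```

View pics/last.png

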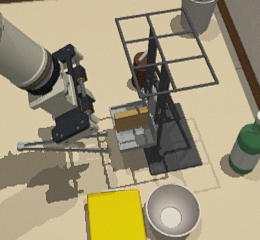

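The caddy is hung in the middle pair of slots with the catch out over its back plate. The gripper is open and clear, and I handed the job in at about 14 s of the 42 s allowed.

**How it went:** My first approach drove several joints to their limits. Joint 4 read 2.423 to 2.424 rad against the stated 2.42, so the range rule may have been touched slightly. I rotated the tool half a turn and came back leaning 30° forward. Then I gripped the handle at 45 N, pushed the claws in and pressed down until it stopped. The highest force reading was about 42 N at the wrist, with the held caddy pressing on the rack.

**Last checks:**
- **Height:** the grip point ended at about 130 mm, which matches home in the middle slots. Pressing harder, to 29 N, moved it only about 0.4 mm.
- **Depth:** the grip point stopped about 3 mm short of my estimate, which I put down to error in the measured rack position. The last picture disagreed too: the front of the handle's top was seen 4 pixels from where I predicted. The plate looks flat against the uprights.
- **Catch:** in the top view it matches its fully-out state at the start to within a few grey levels. I did not try pulling the caddy up to test it.
- **Other things on the board:** the bento, bowl and grinder are unchanged in the side view. The egg mould is within 0.2 pixel of its start in the top view. The egg and tongs areas of the side view did differ, which I put down to the arm and its shadow; the tongs still lie flat in the last picture.
- **Robot:** it was touching nothing, with the wrist force under 1 N at hand-in.

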